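Close down the polishing station

TASK

Close down the polishing station. First roll the wide thumbwheel on the console (spindle speed) towards the console's front, the side nearer the robot, until it comes up against its stop; only then hang every ear defender over the rail, crown cushion resting on the bar, one cup on each side, hanging level and let go; and only when all of them hang, roll the narrow thumbwheel (lamp) the same way to its stop. Leave the felt disc and the polishing bar where they are.

Things in the scene. Friction and masses are not known exactly. Their poses are not given: they have to be found in the camera images.
- console: Fixed grey box 170 x 170 mm, 90 mm high; origin at the centre of its underside, x towards its back, y to its left, z up. Its front (-x) looks roughly to the robot. Two thumbwheels stand out of slots in its flat top; beside each slot white marks grow from thin at the low (front) end to thick.
- speed_top (a point): Uppermost point of the rim of the wide (24 mm) thumbwheel, the spindle speed, on the console's left (+y) half. Black, ribbed, 76 mm across, axis 26 mm below the panel: the rim stands 12 mm out of a 60 mm long slot. Fixed to the console (does not turn with the wheel); axes as the console's.
- lamp_top (a point): Uppermost point of the rim of the narrow (12 mm) thumbwheel, the lamp dimmer, on the console's right (-y) half, 84 mm from the other. Black, ribbed, 76 mm across, axis 26 mm below the panel: the rim stands 12 mm out of a 60 mm long slot. Fixed to the console (does not turn with the wheel); axes as the console's.
- speed_wheel (a joint): Turn of the wide thumbwheel (spindle speed) about its level axis (console y). 0 = low stop (off), 5.6 rad = high stop; starts between 3.2 and 5.2. Falls as the rim's top is rolled to the console's -x (front, nearer the robot). Stays where left; needs about 1.5 N along the rim. One of its 18 ribs is white; it stands at the very top at the low stop.
- lamp_wheel (a joint): Turn of the narrow thumbwheel (lamp dimmer) about its level axis (console y). 0 = low stop (off), 5.6 rad = high stop; starts between 3.2 and 5.2. Falls as the rim's top is rolled to the console's -x (front, nearer the robot). Stays where left; needs about 1.5 N along the rim. One of its 18 ribs is white; it stands at the very top at the low stop.
- rail_mid (a point): Fixed level steel hanging bar, 16 mm thick, 350 mm long between two posts, which do not rise above it. This point is on top of the bar at mid-length, 148 mm above the bench; x runs along the bar, z up. The three defenders fit side by side with about 105 mm between centres.
- muff0_crown (a point): Point in the black crown cushion of an ear defender, 140 mm above its cups' undersides; z up, x across the band, y along the arch from cup to cup. Cushion 36 mm (x) by 56 mm (y), from 14 mm above this point to 20 mm below it (flat underside, which rests on the bar). Best lifted by the cushion's two x faces.
- muff1_crown (a point): Point in the black crown cushion of an ear defender, 140 mm above its cups' undersides; z up, x across the band, y along the arch from cup to cup. Cushion 36 mm (x) by 56 mm (y), from 14 mm above this point to 20 mm below it (flat underside, which rests on the bar). Best lifted by the cushion's two x faces.
- muff2_crown (a point): Point in the black crown cushion of an ear defender, 140 mm above its cups' undersides; z up, x across the band, y along the arch from cup to cup. Cushion 36 mm (x) by 56 mm (y), from 14 mm above this point to 20 mm below it (flat underside, which rests on the bar). Best lifted by the cushion's two x faces.
- muff0: The ear defender of the crown point of that number: one of up to three alike (0.24 kg; some absent). It first stands upright on its two grey cups. Origin midway between the cups at their undersides, axes as the crown's. 177 mm along y, 84 mm along x (the cups; the band is narrower), 154 mm high; 120 mm deep under the cushion, 114 mm free between the cups.
- muff1: The ear defender of the crown point of that number: one of up to three alike (0.24 kg; some absent). It first stands upright on its two grey cups. Origin midway between the cups at their undersides, axes as the crown's. 177 mm along y, 84 mm along x (the cups; the band is narrower), 154 mm high; 120 mm deep under the cushion, 114 mm free between the cups.
- muff2: The ear defender of the crown point of that number: one of up to three alike (0.24 kg; some absent). It first stands upright on its two grey cups. Origin midway between the cups at their undersides, axes as the crown's. 177 mm along y, 84 mm along x (the cups; the band is narrower), 154 mm high; 120 mm deep under the cushion, 114 mm free between the cups.
- felt_disc: Grey felt disc 110 mm across, 16 mm thick, lying under the rail; leave it. Origin under its centre.
- compound_bar: Reddish-brown polishing bar 40 x 120 x 34 mm in front of the console; leave it.
There are look-alikes about, which are no part of the job. Leave any blue look-alike of the muff1 alone.

How it is judged:
On the way, in this order (a step that is already met when the one before it is completed fails the run):
1. the wide (speed) wheel is at its low stop, no defender on the rail yet (value of joint speed_wheel below 0.08 rad and not (x of muff0_crown in the frame of rail_mid between -0.15 and 0.15 m and y of muff0_crown in the frame of rail_mid between -0.03 and 0.03 m and z of muff0_crown in the frame of rail_mid between 0.008 and 0.032 m and angle between muff0_crown's own z axis and vertical below 0.35 rad and linear speed of muff0 below 0.08 m/s and contact force between muff0 and the fingers below 0.2 N) and not (x of muff1_crown in the frame of rail_mid between -0.15 and 0.15 m and y of muff1_crown in the frame of rail_mid between -0.03 and 0.03 m and z of muff1_crown in the frame of rail_mid between 0.008 and 0.032 m and angle between muff1_crown's own z axis and vertical below 0.35 rad and linear speed of muff1 below 0.08 m/s and contact force between muff1 and the fingers below 0.2 N) and not (x of muff2_crown in the frame of rail_mid between -0.15 and 0.15 m and y of muff2_crown in the frame of rail_mid between -0.03 and 0.03 m and z of muff2_crown in the frame of rail_mid between 0.008 and 0.032 m and angle between muff2_crown's own z axis and vertical below 0.35 rad and linear speed of muff2 below 0.08 m/s and contact force between muff2 and the fingers below 0.2 N)), for 0.2 s.
2. every ear defender hangs over the rail, level and let go, the lamp wheel still up (x of muff0_crown in the frame of rail_mid between -0.15 and 0.15 m and y of muff0_crown in the frame of rail_mid between -0.03 and 0.03 m and z of muff0_crown in the frame of rail_mid between 0.008 and 0.032 m and angle between each of muff0_crown, muff1_crown, muff2_crown's own z axis and vertical below 0.35 rad and linear speed of each of muff0, muff1, muff2 below 0.08 m/s and contact force between each of muff0, muff1, muff2 and the fingers below 0.2 N and x of muff1_crown in the frame of rail_mid between -0.15 and 0.15 m and y of muff1_crown in the frame of rail_mid between -0.03 and 0.03 m and z of muff1_crown in the frame of rail_mid between 0.008 and 0.032 m and x of muff2_crown in the frame of rail_mid between -0.15 and 0.15 m and y of muff2_crown in the frame of rail_mid between -0.03 and 0.03 m and z of muff2_crown in the frame of rail_mid between 0.008 and 0.032 m and value of joint lamp_wheel above 0.5 rad), for 0.5 s.
3. the narrow (lamp) wheel is at its low stop (value of joint lamp_wheel below 0.08 rad), for 0.2 s.
At the end, for the whole second after the job is handed in: Both wheels within 0.08 rad of their low stops; every defender present hangs at rest on the bar, untouched: crown point 8 to 32 mm above the bar (20 at rest), within 30 mm of its line and 150 mm of its middle, tilted under 0.35 rad (value of joint each of speed_wheel, lamp_wheel below 0.08 rad and x of muff0_crown in the frame of rail_mid between -0.15 and 0.15 m and y of muff0_crown in the frame of rail_mid between -0.03 and 0.03 m and z of muff0_crown in the frame of rail_mid between 0.008 and 0.032 m and angle between each of muff0_crown, muff1_crown, muff2_crown's own z axis and vertical below 0.35 rad and linear speed of each of muff0, muff1, muff2 below 0.08 m/s and contact force between each of muff0, muff1, muff2 and the fingers below 0.2 N and x of muff1_crown in the frame of rail_mid between -0.15 and 0.15 m and y of muff1_crown in the frame of rail_mid between -0.03 and 0.03 m and z of muff1_crown in the frame of rail_mid between 0.008 and 0.032 m and x of muff2_crown in the frame of rail_mid between -0.15 and 0.15 m and y of muff2_crown in the frame of rail_mid between -0.03 and 0.03 m and z of muff2_crown in the frame of rail_mid between 0.008 and 0.032 m).
It fails at once if a thing that is not part of the job is moved more than 60 mm (distance of any of felt_disc, compound_bar from where it was at the start of the episode above 0.06 m).
Of muff0, muff1, muff2 only 2 to 3 are there at a start; the rules pass over those that are not, and their reading is None.
At some moment in a run one of muff0, muff1, muff2 may be knocked a few centimetres aside while the robot is not near it.
It also fails if it takes over 210 s, if anything falls off the work surface, if the arm or the gripper's body presses on something with over 40 N, if the wrist force passes 120 N, or if a joint passes its speed limit or range.

ROBOT

A 6-joint arm with a two-finger parallel gripper is mounted at the origin on the work surface. World frame = base frame: x ahead of the robot, y to its left, z up, the work surface at z = 0. Lengths are in m, angles in rad, forces in N, time in s.
With the tool pointing down it reaches from about 0.325 to 0.9 m from the base axis. Payload 6.1 kg.
Tool frame: the origin (TCP) lies at the centre of the arm's flange, where the gripper is bolted on; the fingertips stand 173 mm ahead of it and the grasp point (between the pads) lies 155 mm ahead of it; x points along the fingers, y is the direction in which the jaws open and shut, and the axes are right-handed (so a half turn about x gives the same grasp; the last joint's range is limited). The gripper opens to 85 mm and grips with 20 to 120 N. Pads are 22 mm wide; open, the fingers measure 114 mm over their backs; the gripper's body (76 mm by 85 mm) begins 54 mm behind the grasp point. The pads swing forward as they close: fully open they stand 13 mm farther back than shut.
Start: joints at [1.155, 0.22, 1.526, -0, 1.395, -0.126], TCP at [0.179, 0.599, 0.405] pointing down, gripper open.
Joint ranges: [-2.98, 2.98], [-0.91, 2.08], [0.09, 2.57], [-1.24, 4.39], [0.2, 2.65], [-2.68, 2.68]. Speed limits (rad/s): [2.57, 2.57, 3.01, 3.14, 3.14, 3.14].

INTERFACE

Orientations are given as a unit quaternion [w, x, y, z].
In Python, from rig import arm gives the robot as it stands. The module is installed in compiled form; this text tells all that it offers.
- The arm moves only by the tool move_arm, never from a script. Its argument "rows" is a list of rows, each an object of numbers: "x", "y", "z": the shift along the tool's x, y, z in m; "yaw": the turn about the tool's x in rad; "claw": the gripper's target within -1 to 1 (shut at 1, half-way at 0, fully open at -1). A call has exactly 5 rows; each row shifts and turns the pose as measured when the row begins, along the tool's axes as they then stand; what a row does not reach is not made up. A row lasts 1/8 s, in which the tool goes at most 62.5 mm and 10.7 degrees, less where a joint would pass 70% of its speed; a pose out of reach is approached as far as the arm can. A call with a gripper value outside its range is refused whole. The fingers move at their own pace and stop on an object; "newtons" is the grip in N (left out, the last holds). Time passes only in rows, so rows that do not move let the fingers close, or fill a call up. It gives the time, the measured TCP pose, the force and the opening at its end, in the units of the state.
- arm.observe(): the state, without advancing time (a new reading comes with each control period).
- arm.read_camera(name): name is "scene" or "top" or "wrist"; returns the picture (384x512x3 uint8, red, green, blue); there is no depth.
- arm.camera_params(name): a dict with "K" (3x3 intrinsics, pixels), "R" (3x3) and "t" (3): a world point X has camera coordinates R X + t. Camera axes: x right, y down, z forward; pixel columns grow to the right and rows downward; lengths in m; the calibration is good to about 2 mm. A picture is of the moment at which its call begins: read the wrist's pose just before it. camera_params takes no time and is no camera call; for the wrist camera it gives the pose at the moment of the call.
- arm.job_done(): hands the job in, once; it reports no verdict.
Trained networks look in the newest picture that a camera, given by its name, has taken for a name from the list of things; names that differ only in an ending like _2 or _b are one class to them, and where a whole thing is asked for, a point or a joint stands for the part that bears it (a point fixed in the world has none). Each returns a list of dicts, best first, with "p" (0 to 1); they miss things now and then, are a little off and sometimes report something else, mostly with a low value. They report only what shows in the picture. A call takes as long as a camera call. They do not tell look-alikes from the thing itself.
- arm.boxes_of(camera, target): "centre" ([column, row] in pixels, amid what is visible of it).
The state is a dict: "time_s": time; "q": joint angles; "joint_vel": joint speeds; "tau": joint torques, N m; "ee_pos": TCP position; "orientation": TCP orientation; "wrist_force": force on the tool from outside, world axes, zero at the start; "ft_torque": the same for the moment, N m; "grip_width": finger opening in m.
Only numpy, scipy, OpenCV 4.12 (cv2) and the standard library are available. Lean on these libraries where they do the work, as an engineer would, in place of code of your own. Each camera call takes 0.05 s, during which the arm holds its last target.

## Working session

There is one attempt and no reset: what is moved stays moved. The work goes in short steps, Python scripts to look and compute and a tool call to move; the robot and the scene stay as the last step left them, time stands still between calls to the robot, and variables do not carry over. Pictures are saved under pics/ and viewed, and the job is handed in when it is done.

Besides the shell and the picture viewer there is one more tool, called after "Request:" in YAML: its name, and indented under it one key for each argument. move_arm: Moves the arm, as the interface text tells. Its arguments: {"type":"object","properties":{"rows":{"type":"array","items":{"type":"object","properties":{"x":{"type":"number"},"y":{"type":"number"},"z":{"type":"number"},"yaw":{"type":"number"},"claw":{"type":"number"}}}},"newtons":{"type":"number"}},"required":["rows"]}

```bash
mkdir -p pics; ls
python3 - <<'E'
from rig import arm
import cv2,numpy as np
for n in ["scene","top","wrist"]:
    im=arm.read_camera(n); cv2.imwrite(f"pics/{n}0.png",im[:,:,::-1])
    p=arm.camera_params(n); print(n,np.round(p["K"],1).tolist(),np.round(p["R"],3).tolist(),np.round(p["t"],3).tolist())
    if n!="wrist":
        for t in ["console","speed_top","lamp_top","rail_mid","muff0_crown","muff0","felt_disc","compound_bar"]:
            print(t,[( [round(c) for c in d["centre"]],round(d["p"],2)) for d in arm.boxes_of(n,t)])
print(arm.observe())
E
```

```text
pics
scene [[346.9, 0.0, 252.9], [0.0, 346.9, 195.0], [0.0, 0.0, 1.0]] [[0.425, 0.905, 0.012], [0.768, -0.354, -0.535], [-0.48, 0.236, -0.845]] [-0.208, -0.357, 1.144]
console [([355, 169], 0.8)]
speed_top [([354, 168], 0.8)]
lamp_top [([356, 169], 0.8)]
rail_mid [([157, 264], 0.6)]
muff0_crown []
muff0 [([258, 142], 0.95), ([285, 260], 0.76), ([261, 204], 0.75), ([375, 156], 0.61)]
felt_disc [([147, 235], 0.85), ([282, 259], 0.51)]
compound_bar [([324, 140], 0.66)]
top [[484.7, 0.0, 256.8], [0.0, 484.7, 199.0], [0.0, 0.0, 1.0]] [[0.028, -0.999, 0.031], [-0.987, -0.033, -0.16], [0.161, -0.026, -0.987]] [-0.044, 0.555, 0.949]
console [([107, 202], 0.89)]
speed_top [([108, 201], 0.7), ([255, 126], 0.67)]
lamp_top [([107, 205], 0.74)]
rail_mid [([389, 222], 0.66)]
muff0_crown []
muff0 [([246, 198], 0.96), ([253, 126], 0.85), ([206, 285], 0.59)]
felt_disc [([370, 246], 0.97)]
compound_bar [([104, 270], 0.72), ([107, 205], 0.45)]
wrist [[287.8, 0.0, 259.2], [0.0, 287.8, 192.9], [0.0, 0.0, 1.0]] [[0.286, 0.958, -0.001], [0.922, -0.275, 0.271], [0.26, -0.078, -0.963]] [-0.625, -0.035, 0.378]
{'time_s': 0.95, 'q': array([ 1.15490058e+00,  2.20375065e-01,  1.52646499e+00,  7.02478410e-08,
        1.39468206e+00, -1.26099340e-01]), 'joint_vel': array([ 6.42976757e-04,  1.48825800e-03, -3.42757397e-04, -1.05640397e-05,
       -6.03647361e-04, -1.15306914e-03]), 'tau': array([ 6.88871432e-05, -4.96857476e+01, -3.89735627e+01, -1.79096960e-04,
        1.19104749e-03, -1.43914747e-05]), 'ee_pos': array([0.17860354, 0.59894252, 0.40473366]), 'orientation': array([ 0.69970338,  0.10212439,  0.69969008, -0.10207632]), 'wrist_force': array([ 0.11933063,  0.06888388, -0.16117321]), 'ft_torque': array([ 0.00726646,  0.00221224, -0.00770467]), 'grip_width': 0.08496243321420986}
```

View pics/scene0.png

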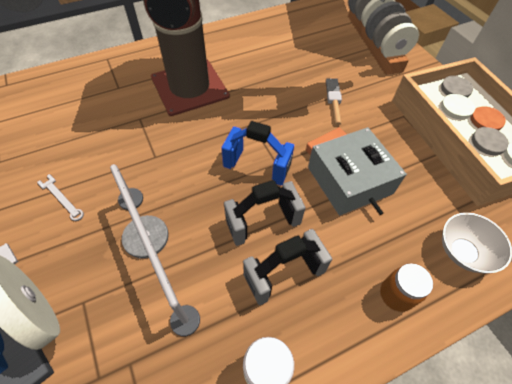

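View pics/top0.png

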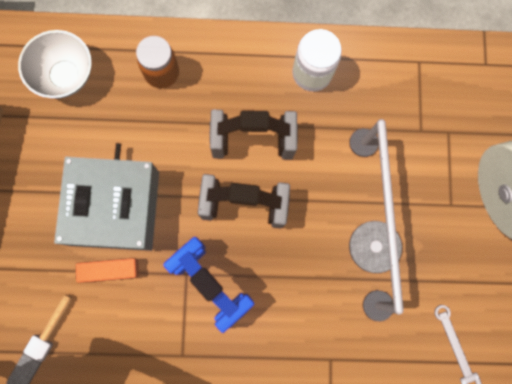

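View pics/wrist0.png

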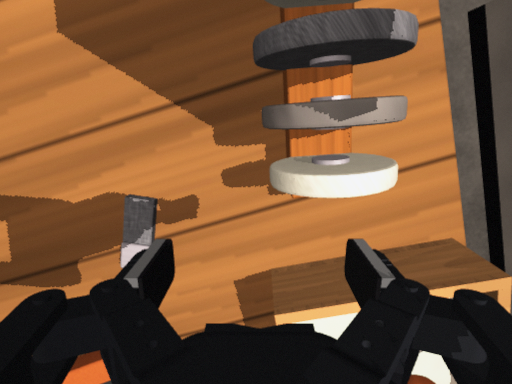

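The scene shows two grey defenders, at top pixels (254,126) and (245,198). The blue look-alike is at (208,284) and I'll leave it alone. The console is at (107,202), with the wide wheel at (82,200) and the narrow one at (124,203). The red bar is at (105,270), the rail runs from (381,124) to (399,310), and the felt disc is at (375,247).

```bash
cat > h.py <<'E'
from rig import arm
import cv2,numpy as np
from scipy.spatial.transform import Rotation as Rt
def bp(n,px,z,P=None):
    p=P or arm.camera_params(n);K,R,t=map(np.array,(p["K"],p["R"],p["t"]))
    d=R.T@np.linalg.inv(K)@np.array([px[0],px[1],1.]);c=-R.T@t
    return c+d*(z-c[2])/d[2]
def pj(n,X,P=None):
    p=P or arm.camera_params(n);K,R,t=map(np.array,(p["K"],p["R"],p["t"]))
    v=K@(R@np.array(X)+t);return v[:2]/v[2]
def tri(a,b):
    A=[];B=[]
    for n,px in (a,b):
        p=arm.camera_params(n);K,R,t=map(np.array,(p["K"],p["R"],p["t"]))
        M=K@np.c_[R,t]
        for i in (0,1):
            r=px[i]*M[2]-M[i];A.append(r[:3]);B.append(-r[3])
    s=np.linalg.lstsq(np.array(A),np.array(B),rcond=None)[0];return s
def rot():
    q=arm.observe()["orientation"];return Rt.from_quat([q[1],q[2],q[3],q[0]])
def crop(n,c,w,h,s,out):
    im=arm.read_camera(n);x0=max(0,int(c[0]-w/2));y0=max(0,int(c[1]-h/2))
    cv2.imwrite("pics/"+out,cv2.resize(im[y0:y0+h,x0:x0+w,::-1],None,fx=s,fy=s,interpolation=cv2.INTER_CUBIC));return x0,y0
E
python3 - <<'E'
from h import *
print(crop("top",(155,200),250,190,3.2,"c_top.png"))
print(crop("top",(385,215),130,220,2.7,"c_rail.png"))
print(crop("scene",(300,190),240,180,3.3,"c_sc.png"))
E
```

```text
(30, 105)
(320, 105)
(180, 100)
```

View pics/c_top.png

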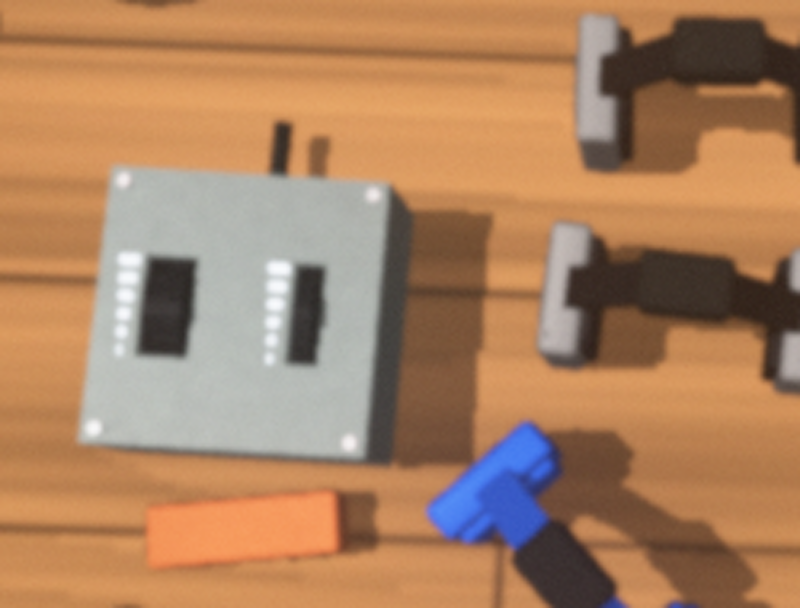

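View pics/c_rail.png

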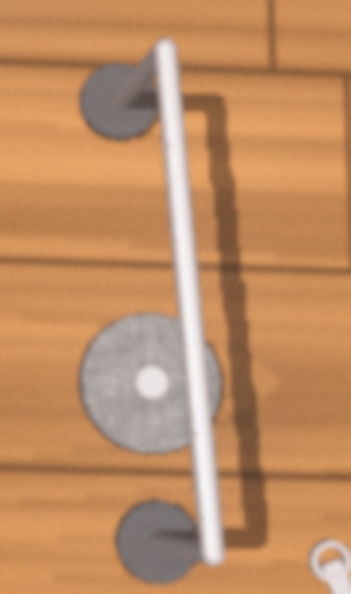

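View pics/c_sc.png

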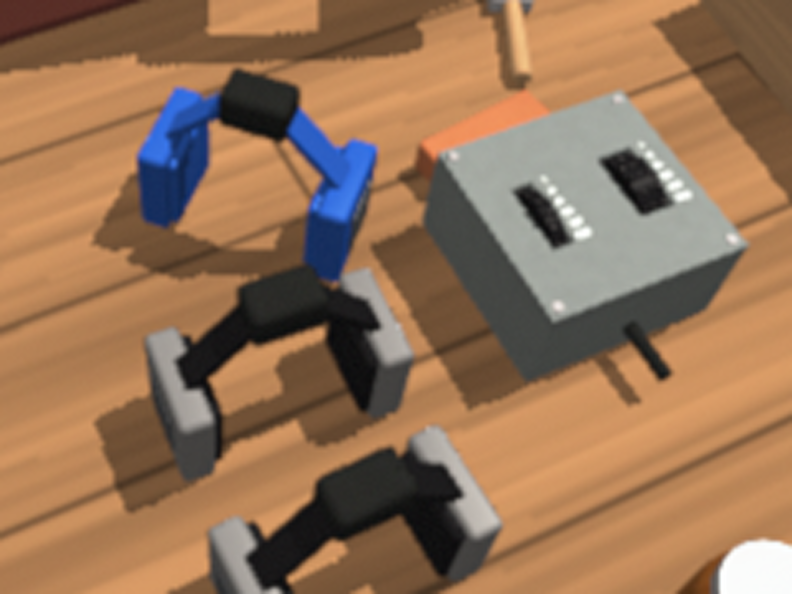

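Run:
```python
from h import *
f=lambda x,y:(30+x/3.2,105+y/3.2)
r=lambda x,y:(320+x/2.7,105+y/2.7)
s=lambda x,y:(180+x/3.3,100+y/3.3)
scr=[bp("top",f(*p),.09) for p in [(123,180),(373,194),(349,442),(93,428)]]
print("screws",np.round(scr,4)); c=np.mean(scr,0)
fx=(scr[0]+scr[1]-scr[2]-scr[3]);print("console c",c.round(4),"yaw",np.arctan2(fx[1],fx[0]))
print("speed",bp("top",f(167,306),.098).round(4),"lamp",bp("top",f(307,315),.098).round(4))
a=bp("top",r(166,42),.148);b=bp("top",r(212,562),.148);print("rail",a,b,(a+b)/2,np.linalg.norm(a-b),np.arctan2(*(a-b)[1::-1]))
for n,p in [("far",(718,48)),("near",(688,283)),("blue",(565,562))]:
    print(n,bp("top",f(*p),.154).round(4))
ca=[pj("scene",[*bp("top",f(*p),.154)[:2],.154]).round() for p in [(718,48),(688,283)]];print(ca)
print("top cups near",bp("top",(206,195),.09),bp("top",(282,203),.09))
print("top cups far",bp("top",(217,133),.05),bp("top",(290,134),.05))
print("tri rail ends",tri(("top",r(166,42)),("scene",(177,311))),tri(("top",r(212,562)),("scene",(114,168))))
print("tri far",tri(("top",f(718,50)),("scene",s(365,488))),"near",tri(("top",f(688,285)),("scene",s(283,300))))
```

```text
screws [[0.6119 0.345  0.09  ]
 [0.6085 0.1924 0.09  ]
 [0.4561 0.1969 0.09  ]
 [0.4598 0.3491 0.09  ]]
console c [0.5341 0.2709 0.09  ] yaw -0.028254779312937905
speed [0.5336 0.309  0.098 ] lamp [0.5309 0.2254 0.098 ]
rail [ 0.69866644 -0.25760703  0.148     ] [ 0.34172395 -0.28349451  0.148     ] [ 0.52019519 -0.27055077  0.148     ] 0.3578800167773981 0.07239886305365945
far [ 0.6885 -0.0158  0.154 ]
near [ 0.5483 -0.0027  0.154 ]
blue [0.3894 0.0603 0.154 ]
[array([290., 243.]), array([264., 187.])]
top cups near [0.55379425 0.07330592 0.09      ] [ 0.54285838 -0.07579665  0.09      ]
top cups far [0.69212388 0.05954583 0.05      ] [ 0.69566312 -0.09283201  0.05      ]
tri rail ends [ 0.70766955 -0.26286534  0.12346306] [ 0.34069956 -0.2887124   0.12954161]
tri far [ 0.6921973  -0.01559364  0.13990137] near [ 0.55003173 -0.00175515  0.13999918]
```

```bash
cat >> h.py <<'E'
def plan(goal,yawdir,step=0.06,maxyaw=0.18):
    """goal TCP xyz; yawdir = desired world angle of tool y (mod pi). print rows"""
    o=arm.observe();R=rot();M=R.as_matrix();ty=M[:,1]
    cur=np.arctan2(ty[1],ty[0]);dy=(yawdir-cur+np.pi/2)%np.pi-np.pi/2
    # world +z turn = -turn about tool x (tool x down)
    yaw=-dy;d=np.array(goal)-o["ee_pos"]
    n=int(max(np.ceil(np.linalg.norm(d)/step),np.ceil(abs(yaw)/maxyaw),1))
    print("t",round(o["time_s"],2),"n",n,"tooly",round(cur,3),"dyaw_tool",round(yaw,3),"d",d.round(4),"tilt x",M[:,0].round(4), "q6",o["q"][5].round(2))
    Rk=R
    for i in range(n):
        v=Rk.inv().apply(d/n);print({k:round(float(a),4) for k,a in zip(("x","y","z","yaw"),[*v,yaw/n])})
        Rk=Rk*Rt.from_rotvec([yaw/n,0,0])
E
python3 - <<'E'
from h import *
plan([0.56,0.313,0.40],-0.028)
print(rot().as_matrix().round(3))
E
```

```text
t 1.1 n 8 tooly 1.281 dyaw_tool 1.309 d [ 0.3814 -0.2859 -0.0047] tilt x [-0.  0. -1.] q6 -0.13
{'x': 0.0006, 'y': -0.0206, 'z': 0.0559, 'yaw': 0.1636}
{'x': 0.0006, 'y': -0.0112, 'z': 0.0585, 'yaw': 0.1636}
{'x': 0.0006, 'y': -0.0016, 'z': 0.0596, 'yaw': 0.1636}
{'x': 0.0006, 'y': 0.0082, 'z': 0.059, 'yaw': 0.1636}
{'x': 0.0006, 'y': 0.0177, 'z': 0.0569, 'yaw': 0.1636}
{'x': 0.0006, 'y': 0.0267, 'z': 0.0533, 'yaw': 0.1636}
{'x': 0.0006, 'y': 0.035, 'z': 0.0482, 'yaw': 0.1636}
{'x': 0.0006, 'y': 0.0424, 'z': 0.0419, 'yaw': 0.1636}
[[-0.     0.286  0.958]
 [ 0.     0.958 -0.286]
 [-1.     0.    -0.   ]]
```

Request:
move_arm:
  rows:
    - {"x":0,"y":-0.0206,"z":0.056,"yaw":0.164,"claw":1}
    - {"x":0,"y":-0.011,"z":0.0585,"yaw":0.164,"claw":1}
    - {"x":0,"y":-0.0016,"z":0.0596,"yaw":0.164,"claw":1}
    - {"x":0,"y":0.008,"z":0.059,"yaw":0.164,"claw":1}
    - {"x":0,"y":0.0177,"z":0.057,"yaw":0.164,"claw":1}
  newtons: 40

```text
time_s: 1.72
ee_pos: [0.4183, 0.4163, 0.4051]
orientation: [0.598, 0.378, 0.598, -0.377]
wrist_force: [0.5, 0.8, -0.0]
grip_width: 0.0001
```

Run:
```python
from h import *
plan([0.56,0.313,0.40],-0.028)
```

```text
t 1.73 n 3 tooly 0.445 dyaw_tool 0.473 d [ 0.1417 -0.1033 -0.0051] tilt x [ 0.001   0.0026 -1.    ] q6 0.2
{'x': 0.0016, 'y': 0.0278, 'z': 0.0514, 'yaw': 0.1575}
{'x': 0.0016, 'y': 0.0355, 'z': 0.0464, 'yaw': 0.1575}
{'x': 0.0016, 'y': 0.0424, 'z': 0.0403, 'yaw': 0.1575}
```

Request:
move_arm:
  rows:
    - {"x":0,"y":0.028,"z":0.051,"yaw":0.157,"claw":1}
    - {"x":0,"y":0.0355,"z":0.046,"yaw":0.157,"claw":1}
    - {"x":0,"y":0.042,"z":0.04,"yaw":0.157,"claw":1}
    - {"x":0.04,"y":0,"z":0,"yaw":0,"claw":1}
    - {"x":0.03,"y":0,"z":0,"yaw":0,"claw":1}

```text
time_s: 2.35
ee_pos: [0.5685, 0.3055, 0.3377]
orientation: [0.488, 0.517, 0.486, -0.509]
wrist_force: [-1.1, 0.8, -0.3]
grip_width: -0.0002
```

Run:
```python
from h import *
plan([0.555,0.313,0.285],-0.028)
im=arm.read_camera("wrist");cv2.imwrite("pics/w1.png",im[:,:,::-1])
crop("scene",(355,170),160,120,5,"s1.png")
```

```text
t 2.35 n 1 tooly -0.052 dyaw_tool -0.024 d [-0.0135  0.0075 -0.0527] tilt x [ 0.0102  0.0058 -0.9999] q6 0.42
{'x': 0.0526, 'y': -0.0144, 'z': -0.0065, 'yaw': -0.0239}
```

View pics/w1.png

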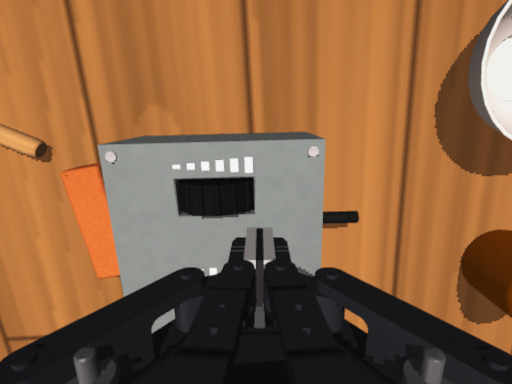

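View pics/s1.png

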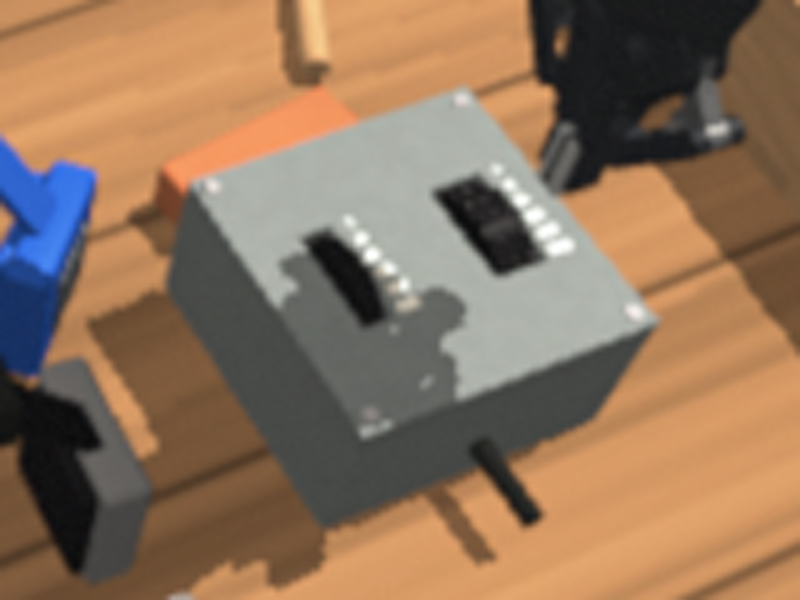

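The wrist view shows the wide wheel at (216,198), with its marks running thin to thick from left (front) to right (back), and the closed tips near (260,232). The scene view shows the tip still behind and above the console.

Run:
```python
from h import *
print(bp("wrist",(216,178),.09),bp("wrist",(216,216),.098),bp("wrist",(177,190),.09),bp("wrist",(255,190),.09))
print(bp("wrist",(111,157),.09),bp("wrist",(313,152),.09))
o=arm.observe();tip=o["ee_pos"]+rot().apply([.173,0,0]);print(tip,pj("wrist",tip))
plan([0.555,0.313,0.285],-0.028)
```

```text
[0.53679656 0.32852795 0.09      ] [0.53538247 0.30081758 0.098     ] [0.50600671 0.32067879 0.09      ] [0.56589003 0.3175457  0.09      ]
[0.46024453 0.34854169 0.09      ] [0.61053101 0.34447857 0.09      ]
[0.56810523 0.30607386 0.16220381] [258.91359689 245.07306985]
t 2.45 n 1 tooly -0.051 dyaw_tool -0.023 d [-0.0122  0.0075 -0.0502] tilt x [ 0.005   0.0035 -1.    ] q6 0.42
{'x': 0.0502, 'y': -0.0129, 'z': -0.0067, 'yaw': -0.0229}
```

Request:
move_arm:
  rows:
    - {"x":0.03,"y":-0.011,"z":-0.008,"yaw":-0.023,"claw":1}
    - {"x":0.02,"y":0,"z":0,"claw":1}
    - {"x":0.004,"y":0,"z":0,"claw":1}
    - {"x":0.003,"y":0,"z":0,"claw":1}
    - {"x":0.003,"y":0,"z":0,"claw":1}

```text
invalid input
```

Run:
```python
from h import *
plan([0.555,0.3145,0.275],-0.028)
crop("scene",(365,165),160,120,5,"s2.png")
```

```text
t 2.45 n 2 tooly -0.051 dyaw_tool -0.023 d [-0.0122  0.009  -0.0602] tilt x [ 0.005   0.0035 -1.    ] q6 0.42
{'x': 0.0301, 'y': -0.0065, 'z': -0.0041, 'yaw': -0.0115}
{'x': 0.0301, 'y': -0.0064, 'z': -0.0042, 'yaw': -0.0115}
```

View pics/s2.png

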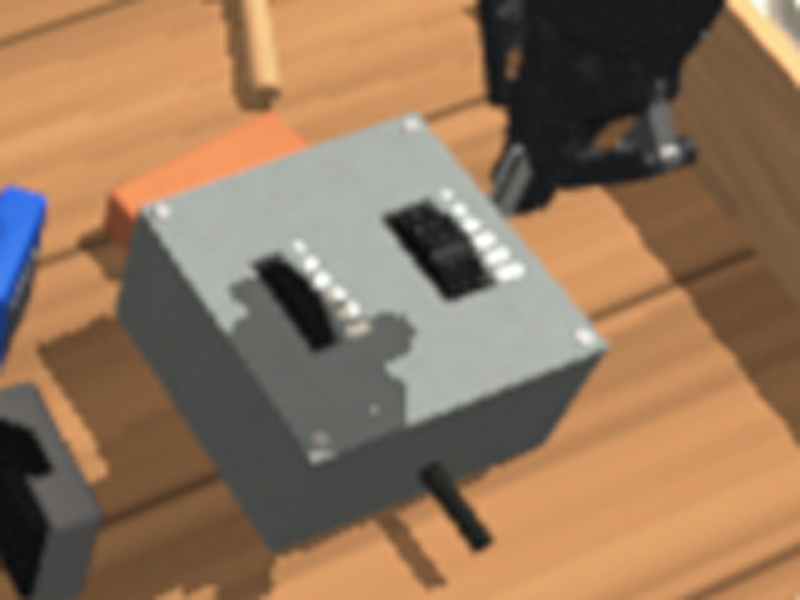

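The move call was refused because every row needs all five keys, so nothing has moved. I'll send it again.

Request:
move_arm:
  rows:
    - {"x":0.03,"y":-0.012,"z":-0.008,"yaw":-0.023,"claw":1}
    - {"x":0.02,"y":0,"z":0,"yaw":0,"claw":1}
    - {"x":0.004,"y":0,"z":0,"yaw":0,"claw":1}
    - {"x":0.003,"y":0,"z":0,"yaw":0,"claw":1}
    - {"x":0.003,"y":0,"z":0,"yaw":0,"claw":1}

```text
time_s: 3.12
ee_pos: [0.5594, 0.317, 0.2847]
orientation: [0.496, 0.514, 0.491, -0.499]
wrist_force: [-0.3, -0.2, -0.6]
grip_width: -0.0003
```

Run:
```python
from h import *
plan([0.555,0.3145,0.275],-0.028)
crop("scene",(365,165),160,120,5,"s3.png")
```

```text
t 3.12 n 1 tooly -0.026 dyaw_tool 0.002 d [-0.0044 -0.0025 -0.0097] tilt x [ 0.0196  0.0094 -0.9998] q6 0.42
{'x': 0.0096, 'y': -0.0045, 'z': 0.0027, 'yaw': 0.0019}
```

View pics/s3.png

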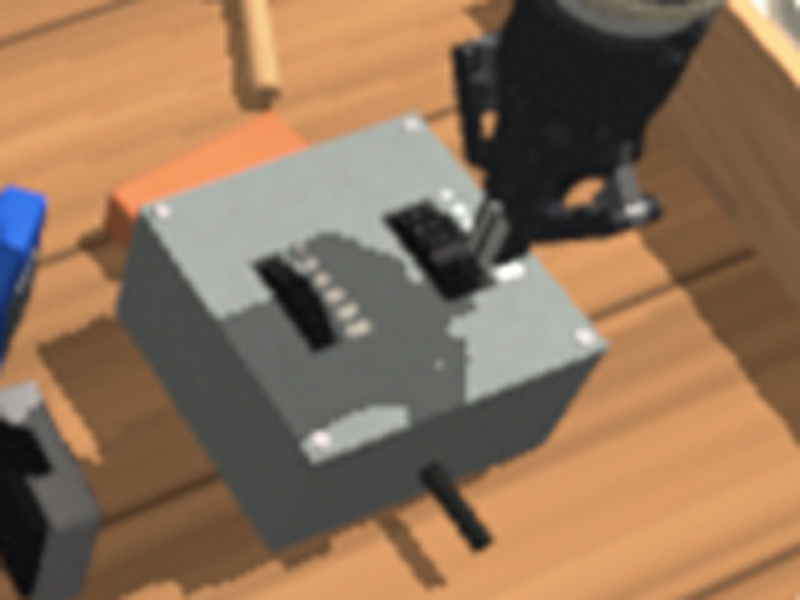

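Request:
move_arm:
  rows:
    - {"x":0.008,"y":0,"z":0.002,"yaw":0,"claw":1}
    - {"x":0.006,"y":0,"z":0,"yaw":0,"claw":1}
    - {"x":0.004,"y":-0.006,"z":0,"yaw":0,"claw":1}
    - {"x":0.003,"y":-0.01,"z":0,"yaw":0,"claw":1}
    - {"x":0.003,"y":-0.01,"z":0,"yaw":0,"claw":1}

```text
time_s: 3.8
ee_pos: [0.5435, 0.3149, 0.2712]
orientation: [0.503, 0.524, 0.483, -0.489]
wrist_force: [7.2, -6.2, 15.0]
grip_width: -0.0003
```

Run:
```python
from h import *
plan([0.52,0.3145,0.275],-0.028)
o=arm.observe();print((o["ee_pos"]+rot().apply([.173,0,0])).round(4),o["wrist_force"].round(2))
crop("scene",(365,165),160,120,5,"s4.png")
```

```text
t 3.8 n 1 tooly -0.028 dyaw_tool 0.0 d [-0.0235 -0.0004  0.0038] tilt x [ 0.0551  0.0139 -0.9984] q6 0.43
{'x': -0.0051, 'y': -0.0233, 'z': 0.001, 'yaw': 0.0004}
[0.5531 0.3173 0.0985] [ 7.19 -6.17 14.98]
```

View pics/s4.png

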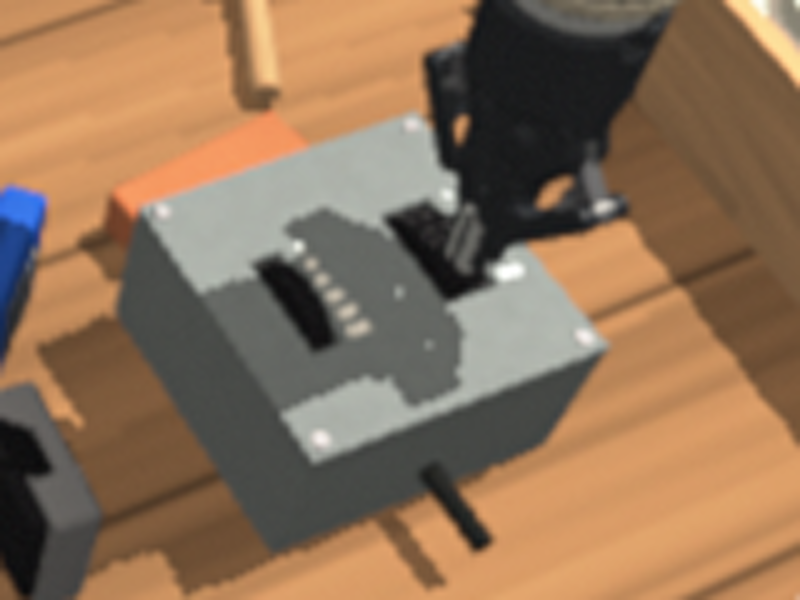

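Request:
move_arm:
  rows:
    - {"x":0.001,"y":-0.008,"z":0.001,"yaw":0,"claw":1}
    - {"x":0,"y":-0.008,"z":0,"yaw":0,"claw":1}
    - {"x":0.001,"y":-0.008,"z":0,"yaw":0,"claw":1}
    - {"x":0.001,"y":-0.008,"z":0,"yaw":0,"claw":1}
    - {"x":0.0015,"y":-0.008,"z":0,"yaw":0,"claw":1}

```text
time_s: 4.47
ee_pos: [0.5064, 0.3148, 0.2725]
orientation: [0.507, 0.529, 0.479, -0.484]
wrist_force: [1.1, -0.5, 1.8]
grip_width: 0.0
```

Run:
```python
from h import *
plan([0.52,0.3145,0.275],-0.028)
o=arm.observe();print((o["ee_pos"]+rot().apply([.173,0,0])).round(4),o["wrist_force"].round(2))
crop("scene",(365,165),160,120,5,"s5.png")
```

```text
t 4.47 n 1 tooly -0.028 dyaw_tool -0.0 d [ 0.0136 -0.0003  0.0025] tilt x [ 0.0743  0.0168 -0.9971] q6 0.46
{'x': -0.0015, 'y': 0.0138, 'z': -0.0001, 'yaw': -0.0003}
[0.5192 0.3178 0.1   ] [ 1.13 -0.47  1.8 ]
```

View pics/s5.png

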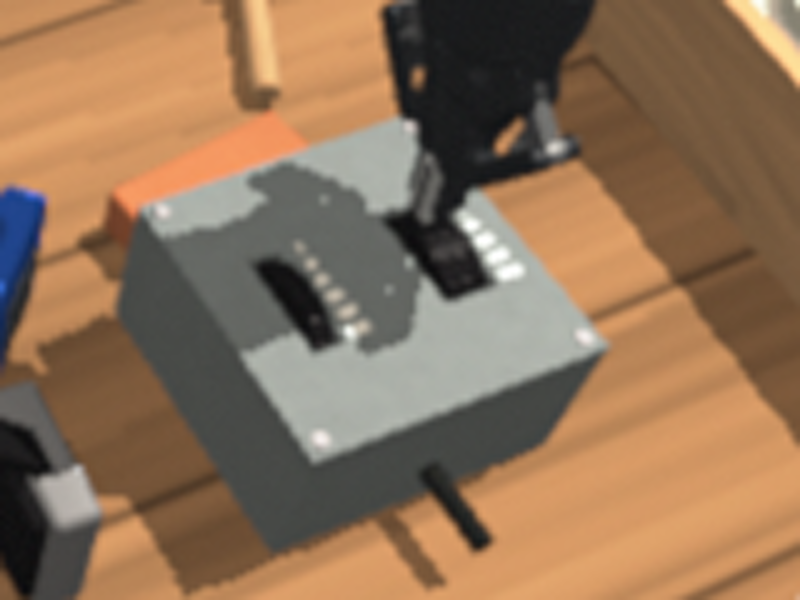

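Request:
move_arm:
  rows:
    - {"x":-0.015,"y":0,"z":0,"yaw":0,"claw":1}
    - {"x":0,"y":0.03,"z":0.002,"yaw":0,"claw":1}
    - {"x":0,"y":0.022,"z":0,"yaw":0,"claw":1}
    - {"x":0.01,"y":0,"z":0,"yaw":0,"claw":1}
    - {"x":0.005,"y":0,"z":0,"yaw":0,"claw":1}

```text
time_s: 5.15
ee_pos: [0.5544, 0.3123, 0.2736]
orientation: [0.505, 0.526, 0.482, -0.486]
wrist_force: [-0.5, 0.2, 0.7]
grip_width: 0.0
```

```bash
cat >> h.py <<'E'
def st():
    o=arm.observe();M=rot().as_matrix()
    print("t",round(o["time_s"],2),"tcp",o["ee_pos"].round(4),"tip",(o["ee_pos"]+M@[.173,0,0]).round(4),"F",o["wrist_force"].round(1),"tx",M[:,0].round(3),"yaw",np.arctan2(M[1,1],M[0,1]).round(3),"w",round(o["grip_width"],4))
E
python3 - <<'E'
from h import *
st()
crop("scene",(365,165),160,120,5,"s6.png")
E
```

```text
t 5.15 tcp [0.5544 0.3123 0.2736] tip [0.5653 0.315  0.1009] F [-0.5  0.2  0.7] tx [ 0.063  0.015 -0.998] yaw -0.026 w 0.0
```

View pics/s6.png

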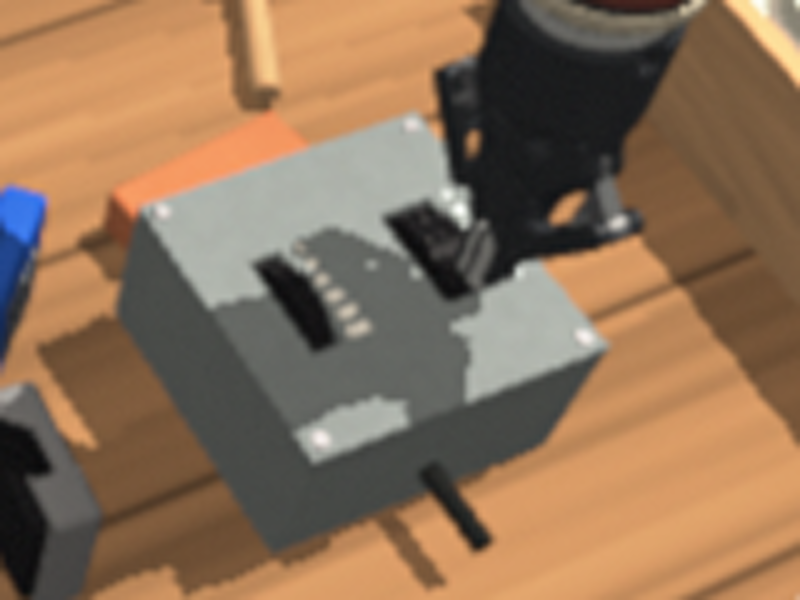

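Request:
move_arm:
  rows:
    - {"x":0.008,"y":-0.003,"z":0,"yaw":0,"claw":1}
    - {"x":0.003,"y":-0.006,"z":0,"yaw":0,"claw":1}
    - {"x":0,"y":-0.01,"z":0,"yaw":0,"claw":1}
    - {"x":0,"y":-0.01,"z":0,"yaw":0,"claw":1}
    - {"x":0.0005,"y":-0.01,"z":0,"yaw":0,"claw":1}

```text
time_s: 5.82
ee_pos: [0.5258, 0.3137, 0.2731]
orientation: [0.514, 0.538, 0.472, -0.472]
wrist_force: [1.5, 0.6, 2.8]
grip_width: 0.0004
```

```bash
python3 -c "
from h import *
st()"
```

```text
t 5.83 tcp [0.5258 0.3137 0.2731] tip [0.5445 0.3176 0.1011] F [1.5 0.6 2.8] tx [ 0.108  0.023 -0.994] yaw -0.026 w 0.0004
```

Request:
move_arm:
  rows:
    - {"x":0.0005,"y":-0.01,"z":0,"yaw":0,"claw":1}
    - {"x":0.0005,"y":-0.01,"z":0,"yaw":0,"claw":1}
    - {"x":0.002,"y":-0.01,"z":0,"yaw":0,"claw":1}
    - {"x":0.001,"y":-0.008,"z":0,"yaw":0,"claw":1}
    - {"x":-0.02,"y":0,"z":0,"yaw":0,"claw":1}

```text
time_s: 6.45
ee_pos: [0.4832, 0.3141, 0.2858]
orientation: [0.515, 0.538, 0.471, -0.471]
wrist_force: [0.4, 0.0, 0.3]
grip_width: -0.0001
```

```bash
python3 -c "
from h import *
st();crop('scene',(365,165),160,120,5,'s7.png')"
```

```text
t 6.45 tcp [0.4832 0.3141 0.2858] tip [0.5025 0.3179 0.114 ] F [0.4 0.  0.3] tx [ 0.111  0.022 -0.994] yaw -0.024 w -0.0001
```

View pics/s7.png

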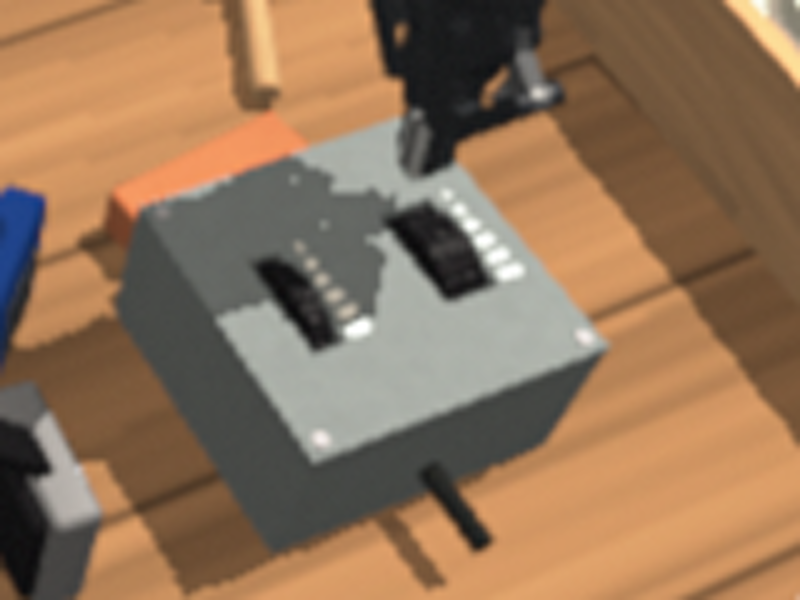

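Request:
move_arm:
  rows:
    - {"x":0.002,"y":0.034,"z":0.002,"yaw":0,"claw":1}
    - {"x":0.004,"y":0.03,"z":0,"yaw":0,"claw":1}
    - {"x":0.012,"y":-0.002,"z":0,"yaw":0,"claw":1}
    - {"x":0.006,"y":-0.004,"z":0,"yaw":0,"claw":1}
    - {"x":0.0025,"y":-0.008,"z":0,"yaw":0,"claw":1}

```text
time_s: 7.12
ee_pos: [0.5384, 0.3133, 0.2729]
orientation: [0.517, 0.542, 0.47, -0.467]
wrist_force: [-0.4, 0.6, -0.3]
grip_width: 0.0003
```

```bash
python3 -c "
from h import *
st()"
```

```text
t 7.12 tcp [0.5384 0.3133 0.2729] tip [0.5593 0.318  0.1013] F [-0.4  0.6 -0.3] tx [ 0.121  0.027 -0.992] yaw -0.024 w 0.0003
```

Request:
move_arm:
  rows:
    - {"x":0.003,"y":-0.006,"z":0,"yaw":0,"claw":1}
    - {"x":0,"y":-0.01,"z":0,"yaw":0,"claw":1}
    - {"x":-0.0005,"y":-0.01,"z":0,"yaw":0,"claw":1}
    - {"x":0,"y":-0.01,"z":0,"yaw":0,"claw":1}
    - {"x":0.0005,"y":-0.01,"z":0,"yaw":0,"claw":1}

```text
time_s: 7.75
ee_pos: [0.493, 0.3149, 0.2706]
orientation: [0.52, 0.546, 0.467, -0.461]
wrist_force: [-0.2, -0.8, 0.0]
grip_width: 0.0002
```

```bash
python3 -c "
from h import *
st();crop('scene',(365,165),160,120,5,'s8.png')"
```

```text
t 7.75 tcp [0.493  0.3149 0.2706] tip [0.5169 0.3202 0.0993] F [-0.2 -0.8  0. ] tx [ 0.138  0.03  -0.99 ] yaw -0.022 w 0.0002
```

View pics/s8.png

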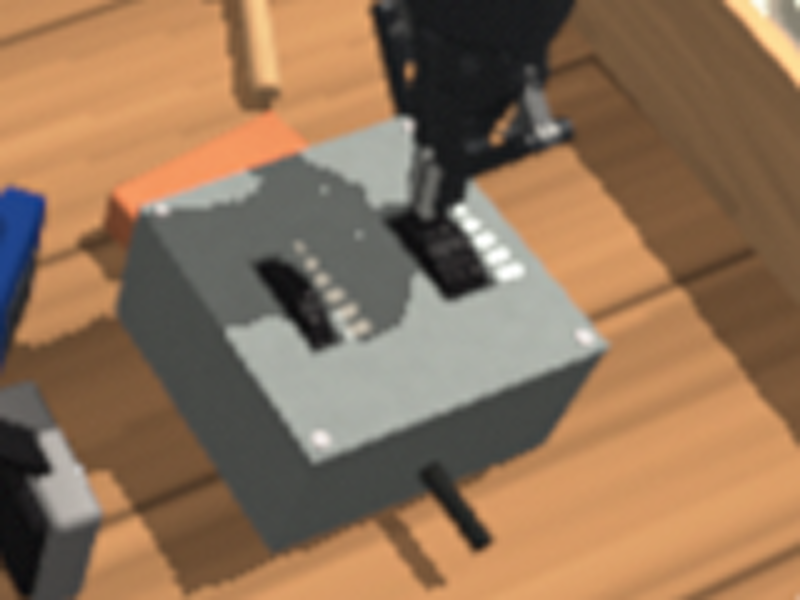

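Request:
move_arm:
  rows:
    - {"x":-0.018,"y":0,"z":0,"yaw":0,"claw":1}
    - {"x":0,"y":-0.035,"z":0.045,"yaw":0,"claw":1}
    - {"x":0.012,"y":-0.005,"z":0.003,"yaw":0,"claw":1}
    - {"x":0.008,"y":0,"z":0,"yaw":0,"claw":1}
    - {"x":0.004,"y":0,"z":0,"yaw":0,"claw":1}

```text
time_s: 8.43
ee_pos: [0.4502, 0.2679, 0.2619]
orientation: [0.52, 0.544, 0.469, -0.463]
wrist_force: [-31.2, -15.2, 54.2]
grip_width: -0.0
```

```bash
python3 -c "
from h import *
st()"
```

```text
t 8.43 tcp [0.4502 0.2679 0.2619] tip [0.4731 0.2729 0.0905] F [-31.2 -15.2  54.2] tx [ 0.132  0.028 -0.991] yaw -0.019 w -0.0
```

Request:
move_arm:
  rows:
    - {"x":0.001,"y":0.012,"z":0,"yaw":0,"claw":1}
    - {"x":0.0015,"y":0.012,"z":0,"yaw":0,"claw":1}
    - {"x":0.002,"y":0.012,"z":0,"yaw":0,"claw":1}
    - {"x":0.002,"y":0.012,"z":0,"yaw":0,"claw":1}
    - {"x":0.002,"y":0.012,"z":0,"yaw":0,"claw":1}

```text
time_s: 9.05
ee_pos: [0.5163, 0.2693, 0.2636]
orientation: [0.521, 0.544, 0.469, -0.461]
wrist_force: [-0.4, -0.5, 0.5]
grip_width: 0.0001
```

```bash
python3 -c "
from h import *
st()"
```

```text
t 9.05 tcp [0.5163 0.2693 0.2636] tip [0.5398 0.2745 0.0922] F [-0.4 -0.5  0.5] tx [ 0.135  0.03  -0.99 ] yaw -0.018 w 0.0001
```

Request:
move_arm:
  rows:
    - {"x":0.005,"y":0.006,"z":0,"yaw":0,"claw":1}
    - {"x":0.004,"y":0.012,"z":0,"yaw":0,"claw":1}
    - {"x":0.004,"y":0.012,"z":0,"yaw":0,"claw":1}
    - {"x":0.004,"y":0.012,"z":0,"yaw":0,"claw":1}
    - {"x":0.004,"y":0.012,"z":0,"yaw":0,"claw":1}

```text
time_s: 9.68
ee_pos: [0.5769, 0.2716, 0.2623]
orientation: [0.52, 0.546, 0.469, -0.459]
wrist_force: [-3.4, 0.3, 14.1]
grip_width: 0.0001
```

```bash
python3 -c "
from h import *
st()"
```

```text
t 9.68 tcp [0.5769 0.2716 0.2623] tip [0.6007 0.2777 0.0911] F [-3.4  0.3 14.1] tx [ 0.138  0.035 -0.99 ] yaw -0.018 w 0.0001
```

Request:
move_arm:
  rows:
    - {"x":-0.017,"y":0,"z":0,"yaw":0,"claw":1}
    - {"x":0.004,"y":-0.034,"z":-0.037,"yaw":0,"claw":1}
    - {"x":0.003,"y":-0.004,"z":-0.003,"yaw":0,"claw":1}
    - {"x":0,"y":0,"z":0,"yaw":0,"claw":1}
    - {"x":0,"y":0,"z":0,"yaw":0,"claw":1}

```text
time_s: 10.3
ee_pos: [0.5391, 0.3118, 0.2707]
orientation: [0.52, 0.547, 0.469, -0.459]
wrist_force: [-0.2, -0.8, 0.4]
grip_width: 0.0002
```

```bash
cat >> h.py <<'E'
def to(tip):
    """tool-axis shift to bring the tip to a world point"""
    o=arm.observe();R=rot();t=o["ee_pos"]+R.apply([.173,0,0])
    print("tool shift",R.inv().apply(np.array(tip)-t).round(4))
def lvl(d): print("world",d,"->tool",rot().inv().apply(d).round(4))
E
python3 -c "
from h import *
st();to([.565,.315,.1]);lvl([-.055,.0015,0])
print(bp('top',(76,275),.034),bp('top',(136,265),.034),bp('top',(105,260),.034))"
```

```text
t 10.3 tcp [0.5391 0.3118 0.2707] tip [0.5631 0.3179 0.0995] F [-0.2 -0.8  0.4] tx [ 0.139  0.035 -0.99 ] yaw -0.02 w 0.0002
tool shift [-0.0003  0.002   0.0028]
world [-0.055, 0.0015, 0] ->tool [-0.0076 -0.0545 -0.0007]
[0.39226964 0.32985776 0.034     ] [0.41552037 0.21200241 0.034     ] [0.42370014 0.27467362 0.034     ]
```

Request:
move_arm:
  rows:
    - {"x":-0.0075,"y":-0.0545,"z":0.001,"yaw":0,"claw":1}
    - {"x":-0.015,"y":0,"z":0,"yaw":0,"claw":1}
    - {"x":0.008,"y":0.0545,"z":0,"yaw":0,"claw":1}
    - {"x":0.0,"y":0,"z":0,"yaw":0,"claw":1}
    - {"x":0,"y":0,"z":0,"yaw":0,"claw":1}

```text
time_s: 10.92
ee_pos: [0.5394, 0.3071, 0.2857]
orientation: [0.52, 0.548, 0.467, -0.46]
wrist_force: [-0.3, -0.5, 0.8]
grip_width: -0.0001
```

```bash
python3 -c "
from h import *
st();to([.565,.315,.1]);lvl([-.055,.0015,0]);crop('scene',(365,165),160,120,5,'s9.png')"
```

```text
t 10.93 tcp [0.5394 0.3071 0.2857] tip [0.5637 0.313  0.1146] F [-0.3 -0.5  0.8] tx [ 0.14   0.034 -0.99 ] yaw -0.024 w -0.0001
tool shift [ 0.0147 -0.0008 -0.0015]
world [-0.055, 0.0015, 0] ->tool [-0.0077 -0.0545 -0.0005]
```

View pics/s9.png

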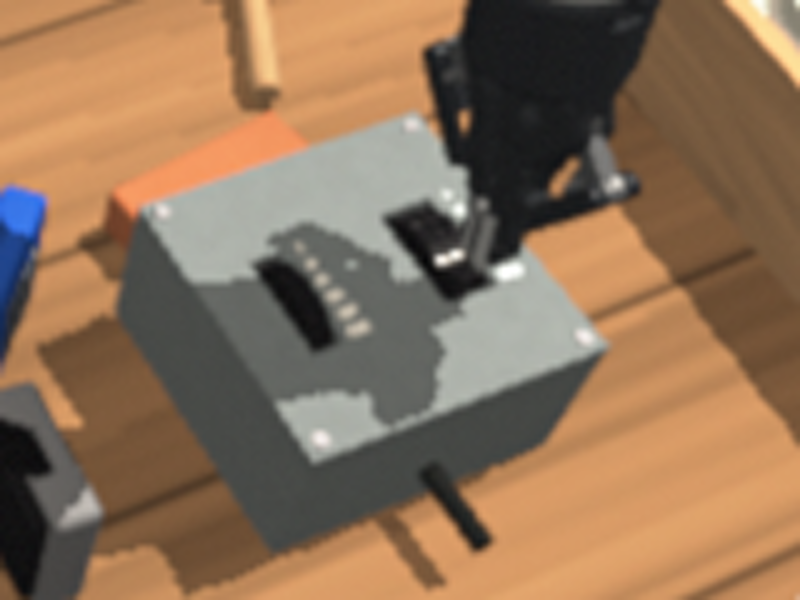

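The white rib now shows just behind the top of the wide wheel, at crop (448,257). The single-row drag added no tilt, so one more stroke should bring it to the stop.

Request:
move_arm:
  rows:
    - {"x":0.0155,"y":-0.001,"z":-0.0015,"yaw":0,"claw":1}
    - {"x":0.0,"y":0,"z":0,"yaw":0,"claw":1}
    - {"x":-0.0075,"y":-0.0545,"z":0,"yaw":0,"claw":1}
    - {"x":-0.015,"y":-0.01,"z":0,"yaw":0,"claw":1}
    - {"x":-0.005,"y":-0.02,"z":0,"yaw":0,"claw":1}

```text
time_s: 11.6
ee_pos: [0.4549, 0.3103, 0.2878]
orientation: [0.523, 0.553, 0.463, -0.455]
wrist_force: [-1.1, -0.2, 0.3]
grip_width: 0.0
```

```bash
python3 -c "
from h import *
st();crop('scene',(365,165),160,120,5,'s10.png');crop('wrist',(256,192),400,300,2,'w10.png')"
```

```text
t 11.6 tcp [0.4549 0.3103 0.2878] tip [0.4821 0.3167 0.1171] F [-1.1 -0.2  0.3] tx [ 0.157  0.037 -0.987] yaw -0.024 w 0.0
```

View pics/s10.png

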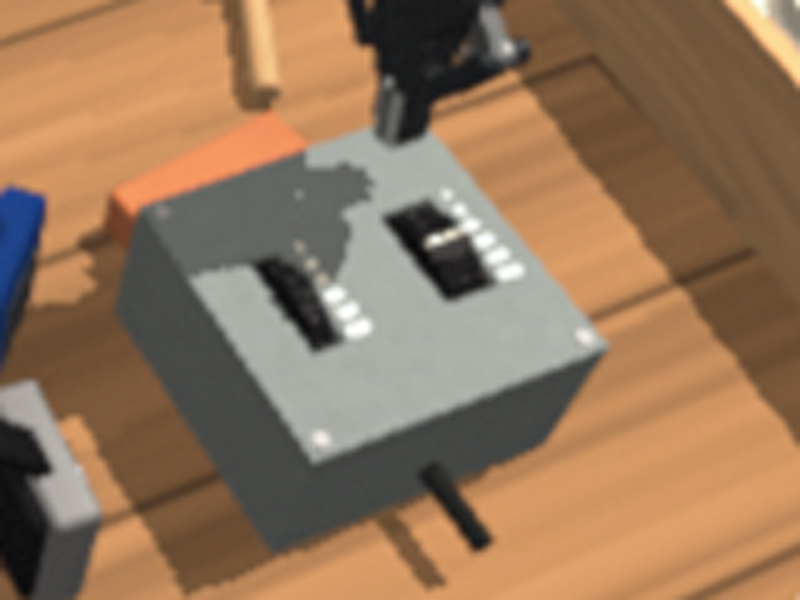

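View pics/w10.png

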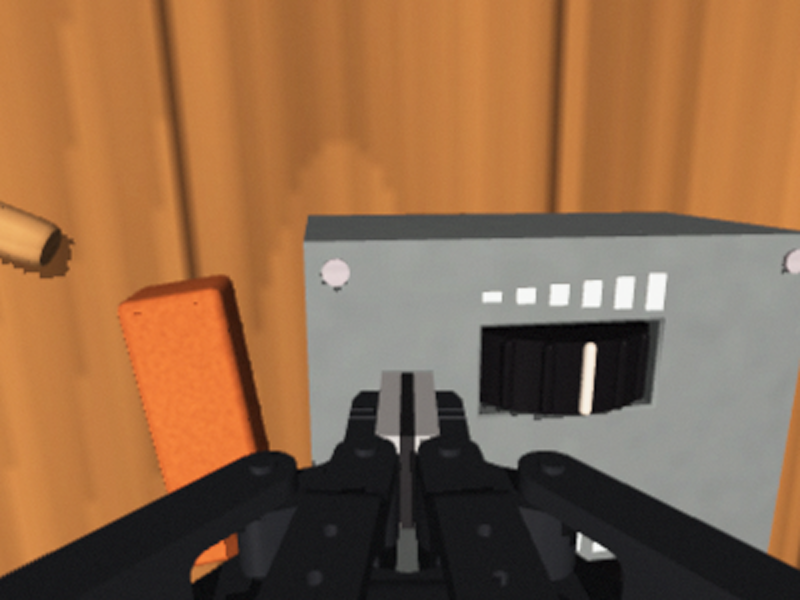

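```bash
python3 -c "
from h import *
for v in [-.1,0,.1,.2,.3,.4]:
    X=[.5355+.038*np.sin(v),.3145-.038*np.sin(v)*.028,.064+.038*np.cos(v)]
    print(v,(2*(pj('wrist',X)-[56,42])).round(),(5*(pj('scene',X)-[285,105])).round())
for p in [(482,325),(663,318),(480,415)]: print(bp('wrist',(56+p[0]/2,42+p[1]/2),.09))
"
```

```text
-0.1 [570. 379.] [441. 224.]
0 [582. 379.] [445. 229.]
0.1 [593. 378.] [450. 234.]
0.2 [604. 377.] [454. 241.]
0.3 [613. 375.] [457. 247.]
0.4 [622. 373.] [460. 254.]
[0.50741864 0.33008598 0.09      ]
[0.56863296 0.32843032 0.09      ]
[0.50701322 0.29972275 0.09      ]
```

```bash
python3 -c "
from h import *
to([.56,.315,.117]);lvl([0,0,-.017]);lvl([-.02,0,0])"
```

```text
tool shift [ 0.0103  0.08   -0.0001]
world [0, 0, -0.017] ->tool [ 0.0168 -0.0026  0.0007]
world [-0.02, 0, 0] ->tool [-0.0031 -0.0198  0.0003]
```

Request:
move_arm:
  rows:
    - {"x":0.006,"y":0.045,"z":0,"yaw":0,"claw":1}
    - {"x":0.006,"y":0.037,"z":0,"yaw":0,"claw":1}
    - {"x":0.0165,"y":-0.002,"z":0,"yaw":0,"claw":1}
    - {"x":0,"y":0,"z":0,"yaw":0,"claw":1}
    - {"x":-0.003,"y":-0.025,"z":0,"yaw":0,"claw":1}

```text
time_s: 12.32
ee_pos: [0.5183, 0.31, 0.2706]
orientation: [0.527, 0.555, 0.461, -0.449]
wrist_force: [18.0, -2.3, 18.2]
grip_width: -0.0001
```

```bash
python3 -c "
from h import *
st();lvl([-.03,0,0]);crop('scene',(365,165),160,120,5,'s11.png')"
```

```text
t 12.32 tcp [0.5183 0.31   0.2706] tip [0.548  0.3167 0.1003] F [18.  -2.3 18.2] tx [ 0.172  0.039 -0.984] yaw -0.021 w -0.0001
world [-0.03, 0, 0] ->tool [-0.0051 -0.0296  0.0004]
```

View pics/s11.png

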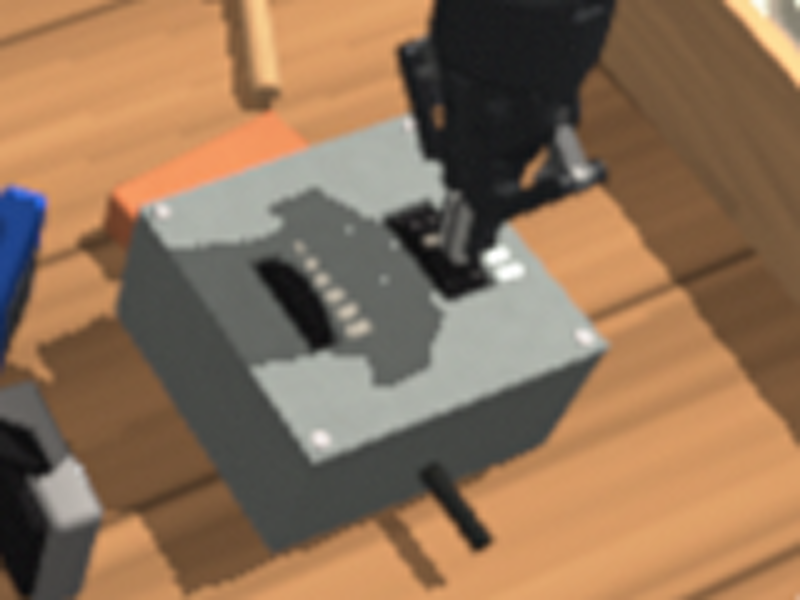

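```bash
python3 -c "
from h import *
lvl([0,0,.03]);lvl([-.135,-.045,0]);lvl([0,0,-.066])"
```

```text
world [0, 0, 0.03] ->tool [-0.0296  0.005  -0.0012]
world [-0.135, -0.045, 0] ->tool [-0.0244 -0.1322  0.0467]
world [0, 0, -0.066] ->tool [ 0.065  -0.011   0.0027]
```

Request:
move_arm:
  rows:
    - {"x":-0.03,"y":0.004,"z":0,"yaw":0,"claw":1}
    - {"x":-0.01,"y":-0.05,"z":0.018,"yaw":0,"claw":1}
    - {"x":-0.01,"y":-0.05,"z":0.018,"yaw":0,"claw":1}
    - {"x":-0.006,"y":-0.04,"z":0.01,"yaw":0,"claw":1}
    - {"x":0,"y":0,"z":0,"yaw":0,"claw":1}

```text
time_s: 13.0
ee_pos: [0.3647, 0.2639, 0.3031]
orientation: [0.527, 0.555, 0.462, -0.448]
wrist_force: [-0.1, -0.2, -0.2]
grip_width: -0.0001
```

```bash
python3 -c "
from h import *
st();to([.415,.271,.06]);crop('scene',(365,165),160,120,5,'s12.png')"
```

```text
t 13.0 tcp [0.3647 0.2639 0.3031] tip [0.3942 0.2709 0.1328] F [-0.1 -0.2 -0.2] tx [ 0.171  0.04  -0.984] yaw -0.018 w -0.0001
tool shift [0.0752 0.0081 0.0028]
```

View pics/s12.png

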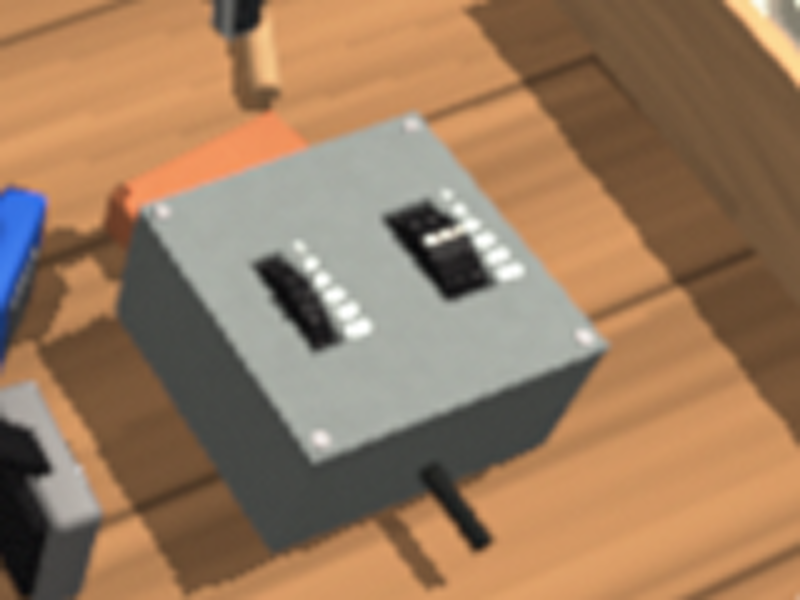

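Request:
move_arm:
  rows:
    - {"x":0.035,"y":0.004,"z":0.001,"yaw":0,"claw":1}
    - {"x":0.035,"y":0.004,"z":0.001,"yaw":0,"claw":1}
    - {"x":0,"y":0.01,"z":0,"yaw":0,"claw":1}
    - {"x":0.001,"y":0.008,"z":0,"yaw":0,"claw":1}
    - {"x":0.001,"y":0.006,"z":0,"yaw":0,"claw":1}

```text
time_s: 13.68
ee_pos: [0.4116, 0.2671, 0.2411]
orientation: [0.525, 0.554, 0.464, -0.449]
wrist_force: [-52.3, -1.3, 38.3]
grip_width: 0.0002
```

```bash
python3 -c "
from h import *
st()"
```

```text
t 13.68 tcp [0.4116 0.2671 0.2411] tip [0.4402 0.2745 0.0707] F [-52.3  -1.3  38.3] tx [ 0.165  0.043 -0.985] yaw -0.018 w 0.0002
```

Request:
move_arm:
  rows:
    - {"x":-0.001,"y":0.004,"z":0,"yaw":0,"claw":1}
    - {"x":-0.001,"y":0.004,"z":0,"yaw":0,"claw":1}
    - {"x":-0.001,"y":0.004,"z":0,"yaw":0,"claw":1}
    - {"x":-0.001,"y":0.004,"z":0,"yaw":0,"claw":1}
    - {"x":-0.001,"y":0.004,"z":0,"yaw":0,"claw":1}

```text
time_s: 14.3
ee_pos: [0.4182, 0.2677, 0.2434]
orientation: [0.515, 0.542, 0.476, -0.463]
wrist_force: [-11.7, 3.3, -3.4]
grip_width: -0.0002
```

```bash
python3 -c "
from h import *
st()"
```

```text
t 14.3 tcp [0.4182 0.2677 0.2434] tip [0.4387 0.2743 0.0717] F [-11.7   3.3  -3.4] tx [ 0.119  0.038 -0.992] yaw -0.017 w -0.0002
```

Tilt is dropping, from 0.165 to 0.119. I'll keep pushing against the console's front face.

Request:
move_arm:
  rows:
    - {"x":-0.0005,"y":0.005,"z":0,"yaw":0,"claw":1}
    - {"x":-0.0005,"y":0.005,"z":0,"yaw":0,"claw":1}
    - {"x":0,"y":0.005,"z":0,"yaw":0,"claw":1}
    - {"x":0,"y":0.005,"z":0,"yaw":0,"claw":1}
    - {"x":0,"y":0.005,"z":0,"yaw":0,"claw":1}

```text
time_s: 14.92
ee_pos: [0.4278, 0.2689, 0.2448]
orientation: [0.503, 0.526, 0.49, -0.48]
wrist_force: [-22.3, -0.7, 12.0]
grip_width: 0.0001
```

Request:
move_arm:
  rows:
    - {"x":0,"y":0.005,"z":0,"yaw":0,"claw":1}
    - {"x":0,"y":0.005,"z":0,"yaw":0,"claw":1}
    - {"x":0,"y":0.005,"z":0,"yaw":0,"claw":1}
    - {"x":0,"y":0.005,"z":0,"yaw":0,"claw":1}
    - {"x":0,"y":0.004,"z":0,"yaw":0,"claw":1}

```text
time_s: 15.55
ee_pos: [0.437, 0.27, 0.2459]
orientation: [0.492, 0.509, 0.503, -0.496]
wrist_force: [-16.1, -1.0, 7.1]
grip_width: -0.0002
```

```bash
python3 -c "
from h import *
st()"
```

```text
t 15.55 tcp [0.437  0.27   0.2459] tip [0.4372 0.2741 0.073 ] F [-16.1  -1.    7.1] tx [ 0.001  0.024 -1.   ] yaw -0.01 w -0.0002
```

Request:
move_arm:
  rows:
    - {"x":0,"y":-0.015,"z":0,"yaw":0,"claw":1}
    - {"x":-0.06,"y":0,"z":0,"yaw":0,"claw":1}
    - {"x":-0.06,"y":0,"z":0,"yaw":0,"claw":1}
    - {"x":-0.06,"y":0.02,"z":0.03,"yaw":0,"claw":1}
    - {"x":0,"y":0.03,"z":0.055,"yaw":0,"claw":1}

```text
time_s: 16.18
ee_pos: [0.4675, 0.186, 0.4276]
orientation: [0.496, 0.51, 0.503, -0.491]
wrist_force: [0.7, -0.1, -1.0]
grip_width: 0.0003
```

```bash
python3 -c "
from h import *
st();plan([.60,.03,.44],-.07)"
```

```text
t 16.18 tcp [0.4675 0.186  0.4276] tip [0.4696 0.1905 0.2547] F [ 0.7 -0.1 -1. ] tx [ 0.012  0.026 -1.   ] yaw -0.003 w 0.0003
t 16.18 n 4 tooly -0.003 dyaw_tool 0.067 d [ 0.1325 -0.156   0.0124] tilt x [ 0.012   0.0264 -0.9996] q6 0.21
{'x': -0.0037, 'y': 0.0333, 'z': 0.0388, 'yaw': 0.0168}
{'x': -0.0037, 'y': 0.0339, 'z': 0.0383, 'yaw': 0.0168}
{'x': -0.0037, 'y': 0.0345, 'z': 0.0377, 'yaw': 0.0168}
{'x': -0.0037, 'y': 0.0352, 'z': 0.0371, 'yaw': 0.0168}
```

Request:
move_arm:
  rows:
    - {"x":-0.008,"y":0.035,"z":0.05,"yaw":0.017,"claw":-1}
    - {"x":-0.004,"y":0.035,"z":0.05,"yaw":0.017,"claw":-1}
    - {"x":-0.004,"y":0.035,"z":0.05,"yaw":0.017,"claw":-1}
    - {"x":-0.004,"y":0.035,"z":0.05,"yaw":0.017,"claw":-1}
    - {"x":0,"y":0.01,"z":0.045,"yaw":0,"claw":-1}

```text
time_s: 16.8
ee_pos: [0.6114, -0.0709, 0.4548]
orientation: [0.483, 0.532, 0.48, -0.503]
wrist_force: [0.0, 0.5, -0.2]
grip_width: 0.0851
```

```bash
python3 -c "
from h import *
P=arm.camera_params('wrist');im=arm.read_camera('wrist');cv2.imwrite('pics/w13.png',im[:,:,::-1]);st()
import pickle;pickle.dump(P,open('P13','wb'))
print([(np.round(d['centre']).tolist(),round(d['p'],2)) for d in arm.boxes_of('wrist','muff0')])
crop('top',(250,165),130,110,6,'t13.png')"
```

```text
t 16.85 tcp [ 0.6113 -0.0759  0.4545] tip [ 0.6168 -0.0722  0.2816] F [-1.3 -3.6 -0.3] tx [ 0.032  0.021 -0.999] yaw -0.075 w 0.0852
[([322.0, 116.0], 0.95), ([186.0, 115.0], 0.73), ([40.0, 53.0], 0.6)]
```

View pics/w13.png

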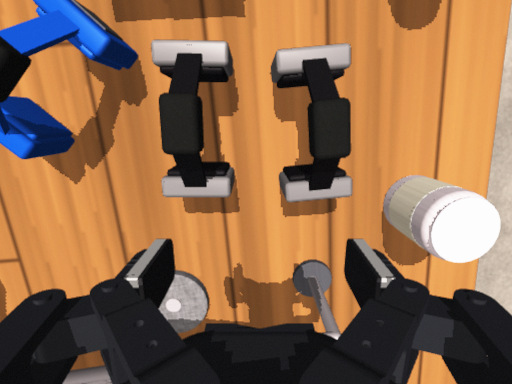

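View pics/t13.png

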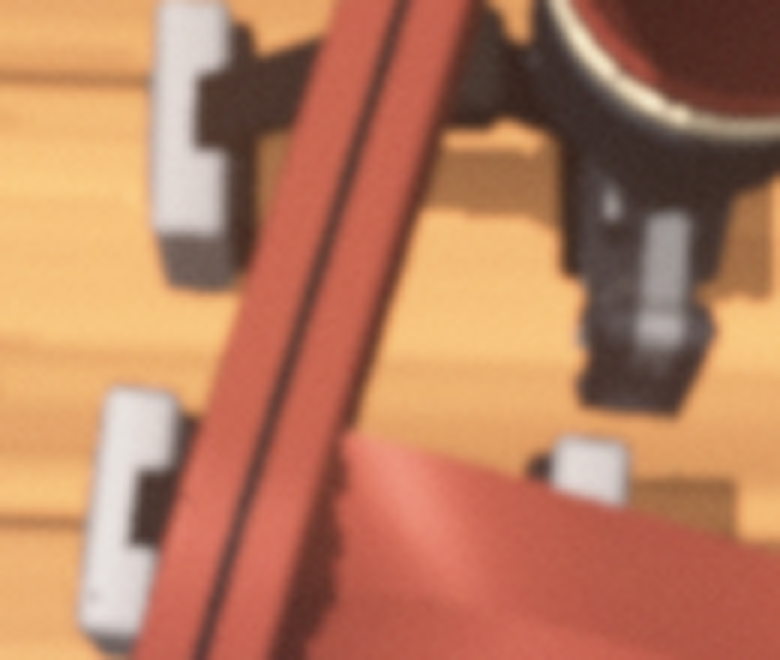

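```bash
python3 -c "
from h import *
import pickle
P=pickle.load(open('P13','rb'))
def box(c,a):
    r=[]
    for z in (.154,.120):
        for sx in (-.018,.018):
            for sy in (-.028,.028):
                r.append(pj('wrist',[c[0]+np.cos(a)*sx-np.sin(a)*sy,c[1]+np.sin(a)*sx+np.cos(a)*sy,z],P))
    r=np.array(r);return r.min(0).round(),r.max(0).round()
print(box((.5495,-.002),-.073),'obs 161-202, 93-154')
print(box((.691,-.0157),.02),'obs 308-351, 98-158')
for nm,A,B in [('near',(186,188),(192,55)),('far',(317,191),(312,63))]:
    pass
print('cups near',bp('wrist',(190,45),.0875,P),bp('wrist',(198,180),.0875,P),'far',bp('wrist',(311,53),.0875,P),bp('wrist',(315,187),.0875,P))
print('rail')
"
python3 - <<'E'
import cv2
im=cv2.imread('pics/w13.png')[30:210,140:365];cv2.imwrite('pics/w13c.png',cv2.resize(im,None,fx=3.3,fy=3.3,interpolation=2))
E
```

```text
(array([153.,  94.]), array([203., 157.])) obs 161-202, 93-154
(array([303.,  97.]), array([350., 162.])) obs 308-351, 98-158
cups near [0.55960979 0.08050612 0.0875    ] [ 0.54990179 -0.06579852  0.0875    ] far [0.6886278  0.06415069 0.0875    ] [ 0.68938237 -0.08540481  0.0875    ]
rail
```

View pics/w13c.png

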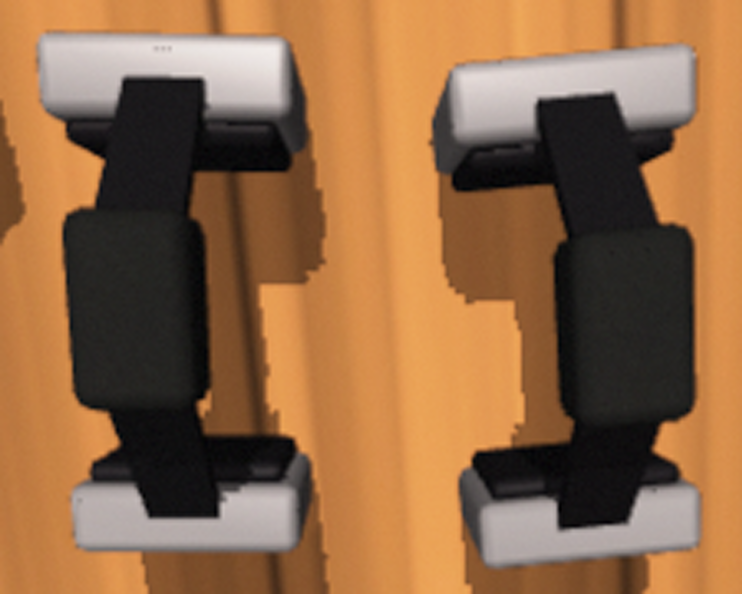

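```bash
cat >> h.py <<'E'
def pg(g,yawdir,L=.155):
    plan(np.array(g)-L*rot().as_matrix()[:,0],yawdir)
E
python3 -c "
from h import *
st();pg([.552,0,.20],-.07)"
```

```text
t 16.95 tcp [ 0.6104 -0.0711  0.4541] tip [ 0.6157 -0.0667  0.2812] F [0.4 0.4 1. ] tx [ 0.031  0.025 -0.999] yaw -0.075 w 0.0855
t 16.95 n 3 tooly -0.075 dyaw_tool -0.005 d [-0.0631  0.0672 -0.0992] tilt x [ 0.0306  0.0252 -0.9992] q6 -0.18
{'x': 0.033, 'y': -0.0236, 'z': -0.0199, 'yaw': -0.0016}
{'x': 0.033, 'y': -0.0236, 'z': -0.0199, 'yaw': -0.0016}
{'x': 0.033, 'y': -0.0235, 'z': -0.0199, 'yaw': -0.0016}
```

Request:
move_arm:
  rows:
    - {"x":0.033,"y":-0.0236,"z":-0.02,"yaw":0,"claw":-1}
    - {"x":0.033,"y":-0.0236,"z":-0.02,"yaw":0,"claw":-1}
    - {"x":0.03,"y":-0.0236,"z":-0.02,"yaw":0,"claw":-1}
    - {"x":0,"y":0,"z":0,"yaw":0,"claw":-1}
    - {"x":0,"y":0,"z":0,"yaw":0,"claw":-1}

```text
time_s: 17.58
ee_pos: [0.5455, 0.0019, 0.361]
orientation: [0.485, 0.534, 0.478, -0.501]
wrist_force: [0.5, 0.8, 0.9]
grip_width: 0.085
```

```bash
python3 -c "
from h import *
st();pg([.552,0,.137],-.07);im=arm.read_camera('wrist');cv2.imwrite('pics/w14.png',im[:,:,::-1])"
```

```text
t 17.57 tcp [0.5455 0.0019 0.361 ] tip [0.5526 0.0062 0.1882] F [0.5 0.8 0.9] tx [ 0.042  0.025 -0.999] yaw -0.072 w 0.085
t 17.57 n 2 tooly -0.072 dyaw_tool -0.002 d [ 0.0001 -0.0057 -0.0692] tilt x [ 0.0415  0.0247 -0.9988] q6 -0.09
{'x': 0.0345, 'y': -0.0011, 'z': 0.0038, 'yaw': -0.0009}
{'x': 0.0345, 'y': -0.0011, 'z': 0.0038, 'yaw': -0.0009}
```

View pics/w14.png

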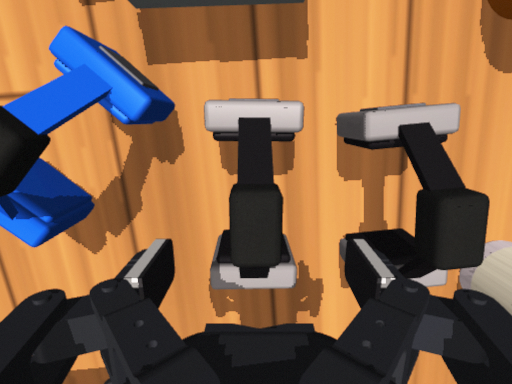

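Request:
move_arm:
  rows:
    - {"x":0.03,"y":-0.001,"z":0.003,"yaw":0,"claw":-1}
    - {"x":0.03,"y":-0.001,"z":0.003,"yaw":0,"claw":-1}
    - {"x":0.01,"y":0,"z":0,"yaw":0,"claw":-1}
    - {"x":0,"y":0,"z":0,"yaw":0,"claw":1}
    - {"x":0,"y":0,"z":0,"yaw":0,"claw":1}
  newtons: 40

```text
time_s: 18.25
ee_pos: [0.5515, -0.0043, 0.2979]
orientation: [0.489, 0.538, 0.474, -0.498]
wrist_force: [-0.3, 0.4, 1.4]
grip_width: 0.0514
```

```bash
python3 -c "
from h import *
st();crop('scene',(270,200),160,120,5,'s15.png');pg([.552,0,.20],-.07)"
```

```text
t 18.25 tcp [ 0.5515 -0.0043  0.2979] tip [ 5.612e-01 -5.000e-04  1.252e-01] F [-0.3  0.4  1.4] tx [ 0.056  0.022 -0.998] yaw -0.074 w 0.0514
t 18.3 n 1 tooly -0.074 dyaw_tool -0.004 d [-0.0081  0.0008  0.0568] tilt x [ 0.056   0.0224 -0.9982] q6 -0.1
{'x': -0.0571, 'y': -0.0051, 'z': -0.0018, 'yaw': -0.0037}
```

View pics/s15.png

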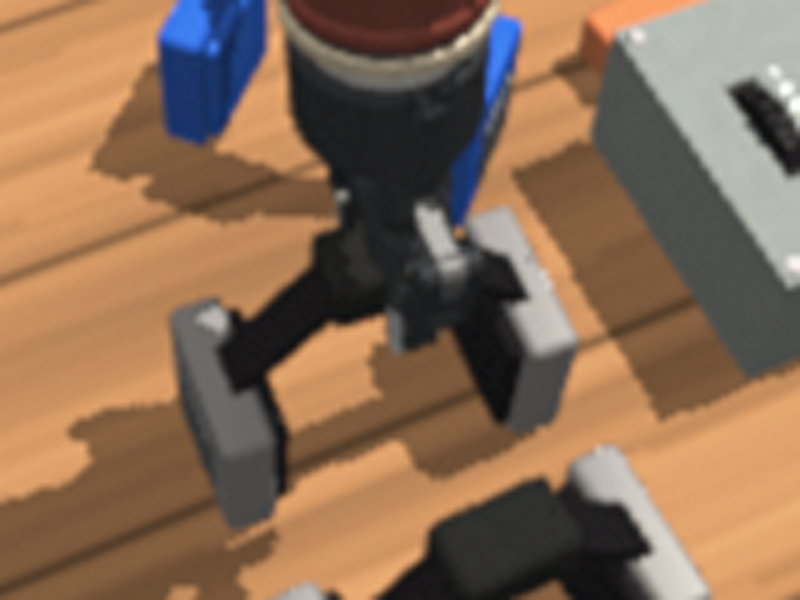

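Request:
move_arm:
  rows:
    - {"x":0,"y":-0.004,"z":0,"yaw":0,"claw":1}
    - {"x":0,"y":0,"z":0,"yaw":0,"claw":1}
    - {"x":0,"y":0,"z":0,"yaw":0,"claw":1}
    - {"x":-0.03,"y":0,"z":0,"yaw":0,"claw":1}
    - {"x":-0.03,"y":0,"z":0,"yaw":0,"claw":1}
  newtons: 50

```text
time_s: 18.92
ee_pos: [0.5425, -0.005, 0.3562]
orientation: [0.487, 0.536, 0.475, -0.499]
wrist_force: [0.2, -0.2, -1.6]
grip_width: 0.0357
```

```bash
python3 -c "
from h import *
st();crop('scene',(270,190),160,120,5,'s16.png');im=arm.read_camera('wrist');cv2.imwrite('pics/w16.png',im[:,:,::-1])"
```

```text
t 18.93 tcp [ 0.5425 -0.005   0.3562] tip [ 0.5511 -0.001   0.1835] F [ 0.2 -0.2 -1.6] tx [ 0.05   0.023 -0.998] yaw -0.073 w 0.0357
```

View pics/s16.png

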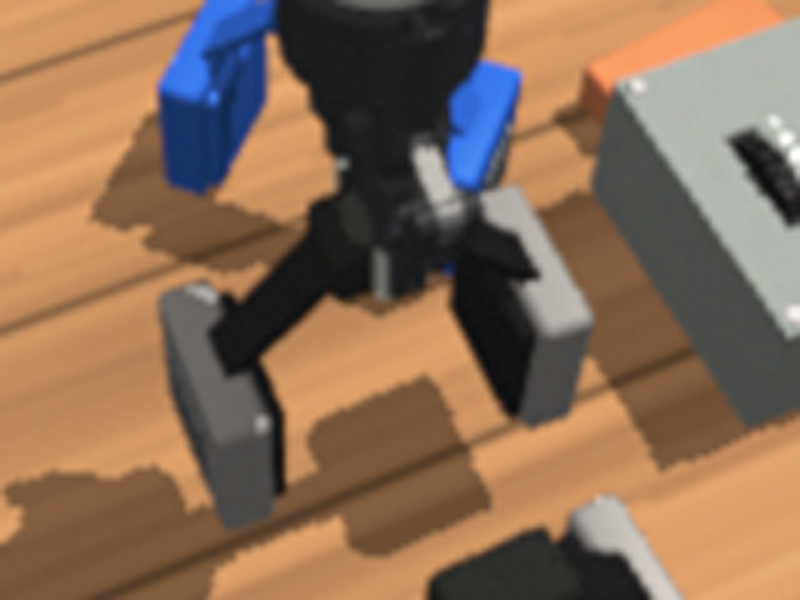

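View pics/w16.png

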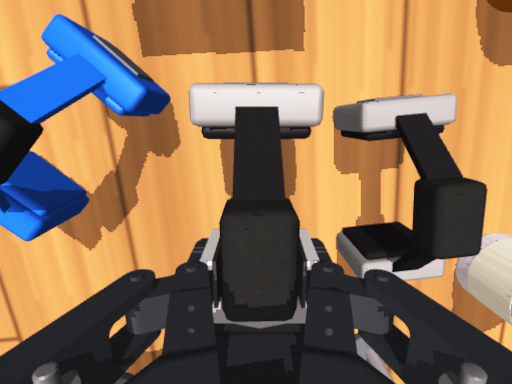

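```bash
python3 -c "
from h import *
for y in (-.01,-.005,0,.005):
  for e in (.028,-.028):
    print(y,e,pj('wrist',[.550,y+e,.212]).round())
st();plan([.545,-.03,.475],0.0)
for n,s in [('top',None)]:
    pass
"
```

```text
-0.01 0.028 [251. 229.]
-0.01 -0.028 [260. 337.]
-0.005 0.028 [250. 219.]
-0.005 -0.028 [259. 329.]
0 0.028 [249. 208.]
0 -0.028 [258. 320.]
0.005 0.028 [248. 196.]
0.005 -0.028 [258. 311.]
t 19.02 tcp [ 0.5438 -0.0052  0.3594] tip [ 0.5536 -0.0014  0.1867] F [ 0.3  0.1 -2.6] tx [ 0.057  0.022 -0.998] yaw -0.074 w 0.0353
t 19.02 n 2 tooly -0.074 dyaw_tool -0.074 d [ 0.0012 -0.0248  0.1156] tilt x [ 0.0571  0.0222 -0.9981] q6 -0.1
{'x': -0.0579, 'y': 0.0047, 'z': 0.0108, 'yaw': -0.0368}
{'x': -0.0579, 'y': 0.0043, 'z': 0.011, 'yaw': -0.0368}
```

Request:
move_arm:
  rows:
    - {"x":-0.06,"y":0.004,"z":0.004,"yaw":-0.03,"claw":1}
    - {"x":-0.06,"y":0.004,"z":0.01,"yaw":-0.03,"claw":1}
    - {"x":-0.01,"y":0.0,"z":0.03,"yaw":-0.03,"claw":1}
    - {"x":0,"y":0,"z":0,"yaw":-0.03,"claw":1}
    - {"x":0,"y":0,"z":0,"yaw":0,"claw":1}

```text
time_s: 19.65
ee_pos: [0.5431, -0.0529, 0.4832]
orientation: [0.519, 0.505, 0.506, -0.469]
wrist_force: [0.2, -0.6, -3.0]
grip_width: 0.0352
```

```bash
python3 -c "
from h import *
r=lambda x,y:(320+x/2.7,105+y/2.7)
a=bp('top',r(166,42),.14);b=bp('top',r(212,562),.14);print(a,b,(a+b)/2,np.linalg.norm(a-b))
for X in (a,b): print(pj('scene',X))
st();plan([.455,-.275,.475],0.072);im=arm.read_camera('scene');cv2.imwrite('pics/s17.png',im[:,:,::-1])"
```

```text
[ 0.70141583 -0.25993642  0.14      ] [ 0.34122333 -0.2860596   0.14      ] [ 0.52131958 -0.27299801  0.14      ] 0.36113855267597883
[173.73600343 304.80391219]
[113.12382507 165.02920338]
t 19.65 tcp [ 0.5431 -0.0529  0.4832] tip [ 0.5515 -0.0488  0.3105] F [ 0.2 -0.6 -3. ] tx [ 0.049  0.024 -0.999] yaw 0.051 w 0.0352
t 19.65 n 4 tooly 0.051 dyaw_tool -0.021 d [-0.0881 -0.2221 -0.0082] tilt x [ 0.0489  0.0238 -0.9985] q6 -0.31
{'x': -0.0003, 'y': -0.0249, 'z': 0.0543, 'yaw': -0.0052}
{'x': -0.0003, 'y': -0.0252, 'z': 0.0542, 'yaw': -0.0052}
{'x': -0.0003, 'y': -0.0255, 'z': 0.0541, 'yaw': -0.0052}
{'x': -0.0003, 'y': -0.0257, 'z': 0.0539, 'yaw': -0.0052}
```

View pics/s17.png

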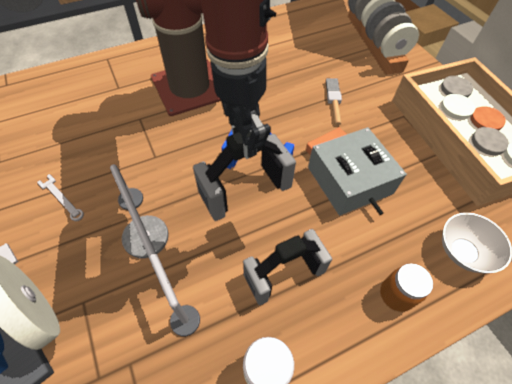

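Request:
move_arm:
  rows:
    - {"x":0,"y":-0.025,"z":0.055,"yaw":-0.005,"claw":1}
    - {"x":0,"y":-0.025,"z":0.055,"yaw":-0.005,"claw":1}
    - {"x":0,"y":-0.025,"z":0.055,"yaw":-0.005,"claw":1}
    - {"x":0,"y":-0.025,"z":0.055,"yaw":-0.005,"claw":1}
    - {"x":0,"y":0,"z":0,"yaw":0,"claw":1}

```text
time_s: 20.32
ee_pos: [0.4555, -0.2799, 0.4649]
orientation: [0.522, 0.498, 0.516, -0.462]
wrist_force: [0.5, 0.5, -2.6]
grip_width: 0.0352
```

```bash
python3 -c "
from h import *
st();pg([.461,-.28,.32],0.072)
im=arm.read_camera('wrist');cv2.imwrite('pics/w18.png',im[:,:,::-1]);crop('top',(385,215),200,220,2.7,'t18.png')"
```

```text
t 20.32 tcp [ 0.4555 -0.2799  0.4649] tip [ 0.4625 -0.2746  0.2921] F [ 0.5  0.5 -2.6] tx [ 0.04   0.031 -0.999] yaw 0.078 w 0.0352
t 20.32 n 1 tooly 0.078 dyaw_tool 0.006 d [-0.0008 -0.0048  0.0099] tilt x [ 0.0404  0.0307 -0.9987] q6 -0.8
{'x': -0.01, 'y': -0.0007, 'z': 0.0045, 'yaw': 0.0056}
```

View pics/w18.png

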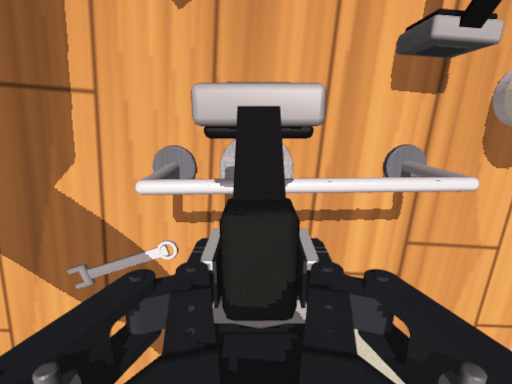

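View pics/t18.png

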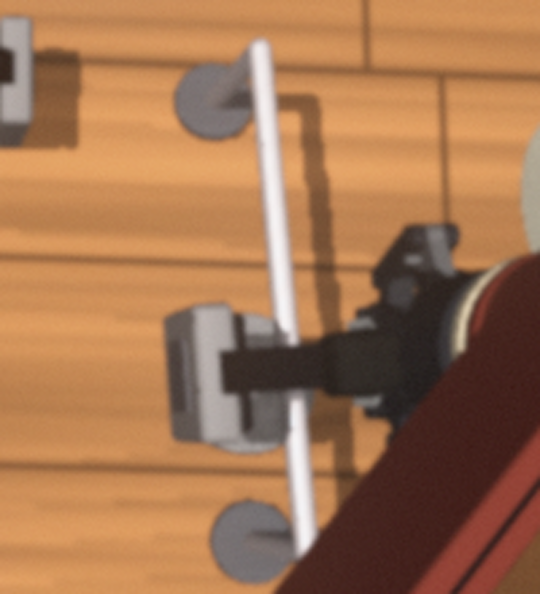

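```bash
python3 -c "
from h import *
a=bp('wrist',(138,187),.14);b=bp('wrist',(477,184),.14);print(a,b,(a+b)/2,np.linalg.norm(a-b),np.arctan2((b-a)[1],(b-a)[0]))"
```

```text
[ 0.34549644 -0.28296256  0.14      ] [ 0.70749168 -0.25378522  0.14      ] [ 0.52649406 -0.26837389  0.14      ] 0.36316920122841945 0.08042757654744682
```

Request:
move_arm:
  rows:
    - {"x":0.03,"y":0,"z":0.003,"yaw":0,"claw":1}
    - {"x":0.03,"y":0,"z":0.001,"yaw":0,"claw":1}
    - {"x":0.03,"y":0,"z":0.001,"yaw":0,"claw":1}
    - {"x":0.02,"y":0,"z":0,"yaw":0,"claw":1}
    - {"x":0,"y":0,"z":0,"yaw":0,"claw":1}

```text
time_s: 21.05
ee_pos: [0.4662, -0.2689, 0.3512]
orientation: [0.525, 0.495, 0.52, -0.457]
wrist_force: [-0.4, 0.4, -1.5]
grip_width: 0.0352
```

```bash
python3 -c "
from h import *
st();pg([.461,-.279,.165],0.075)
crop('scene',(160,220),200,150,4,'s19.png')"
```

```text
t 21.05 tcp [ 0.4662 -0.2689  0.3512] tip [ 0.4733 -0.2627  0.1784] F [-0.4  0.4 -1.5] tx [ 0.042  0.036 -0.998] yaw 0.092 w 0.0352
t 21.05 n 1 tooly 0.092 dyaw_tool 0.017 d [-0.0116 -0.0157 -0.0314] tilt x [ 0.0415  0.0363 -0.9985] q6 -0.8
{'x': 0.0303, 'y': -0.0144, 'z': 0.0155, 'yaw': 0.0175}
```

View pics/s19.png

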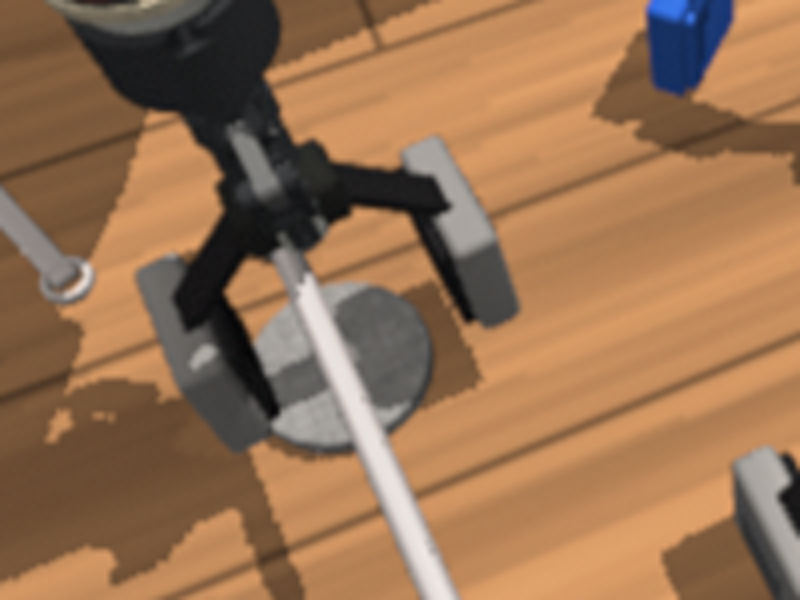

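Request:
move_arm:
  rows:
    - {"x":0.008,"y":-0.005,"z":0.008,"yaw":0.015,"claw":1}
    - {"x":0.008,"y":-0.003,"z":0.006,"yaw":0,"claw":1}
    - {"x":0.005,"y":0,"z":0,"yaw":0,"claw":1}
    - {"x":0.003,"y":0,"z":0,"yaw":0,"claw":1}
    - {"x":0.002,"y":0,"z":0,"yaw":0,"claw":1}

```text
time_s: 21.72
ee_pos: [0.4617, -0.2841, 0.3272]
orientation: [0.524, 0.5, 0.514, -0.46]
wrist_force: [-0.1, 0.2, -2.4]
grip_width: 0.0351
```

```bash
python3 -c "
from h import *
st();pg([.461,-.279,.165],0.075)
crop('scene',(160,220),200,150,4,'s20.png')"
```

```text
t 21.73 tcp [ 0.4617 -0.2841  0.3272] tip [ 0.4699 -0.2786  0.1545] F [-0.1  0.2 -2.4] tx [ 0.047  0.032 -0.998] yaw 0.077 w 0.0351
t 21.73 n 1 tooly 0.077 dyaw_tool 0.002 d [-0.008   0.0002 -0.0075] tilt x [ 0.0473  0.0317 -0.9984] q6 -0.81
{'x': 0.0071, 'y': -0.0083, 'z': -0.0006, 'yaw': 0.0022}
```

View pics/s20.png

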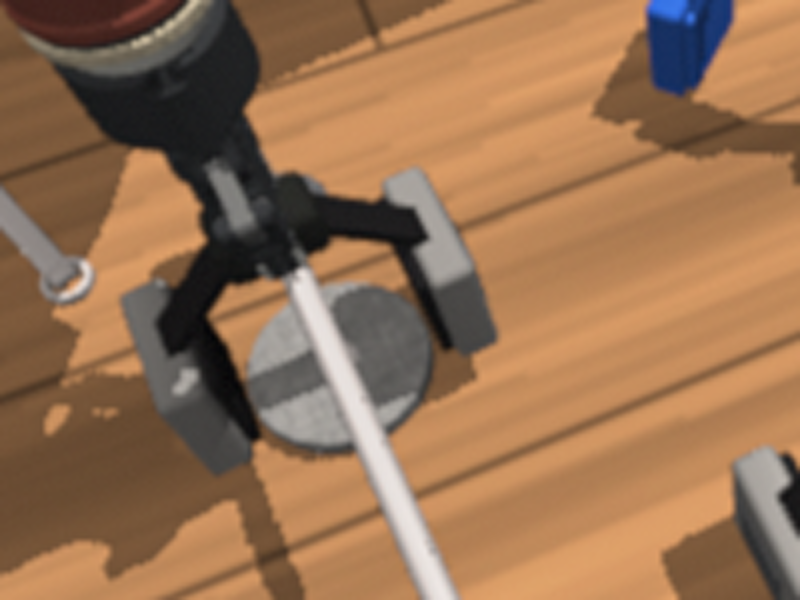

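Request:
move_arm:
  rows:
    - {"x":0.003,"y":0,"z":0,"yaw":0,"claw":1}
    - {"x":0.002,"y":0,"z":0,"yaw":0,"claw":1}
    - {"x":0.001,"y":0,"z":0,"yaw":0,"claw":1}
    - {"x":0,"y":0,"z":0,"yaw":0,"claw":1}
    - {"x":0,"y":0,"z":0,"yaw":0,"claw":1}

```text
time_s: 22.4
ee_pos: [0.4624, -0.284, 0.3269]
orientation: [0.525, 0.499, 0.514, -0.46]
wrist_force: [-0.2, -0.1, -1.6]
grip_width: 0.0351
```

```bash
python3 -c "
from h import *
st()"
```

```text
t 22.4 tcp [ 0.4624 -0.284   0.3269] tip [ 0.4708 -0.2789  0.1542] F [-0.2 -0.1 -1.6] tx [ 0.049  0.03  -0.998] yaw 0.078 w 0.0351
```

Request:
move_arm:
  rows:
    - {"x":0.004,"y":0,"z":0,"yaw":0,"claw":1}
    - {"x":0.004,"y":0,"z":0,"yaw":0,"claw":1}
    - {"x":0,"y":0,"z":0,"yaw":0,"claw":1}
    - {"x":0,"y":0,"z":0,"yaw":0,"claw":1}
    - {"x":0,"y":0,"z":0,"yaw":0,"claw":1}

```text
time_s: 23.02
ee_pos: [0.4632, -0.2843, 0.3269]
orientation: [0.525, 0.498, 0.514, -0.46]
wrist_force: [-0.7, 0.2, -0.4]
grip_width: 0.0353
```

```bash
python3 -c "
from h import *
st()"
```

```text
t 23.02 tcp [ 0.4632 -0.2843  0.3269] tip [ 0.4716 -0.2794  0.1541] F [-0.7  0.2 -0.4] tx [ 0.049  0.028 -0.998] yaw 0.08 w 0.0353
```

Request:
move_arm:
  rows:
    - {"x":0,"y":0,"z":0,"yaw":0,"claw":-1}
    - {"x":0,"y":0,"z":0,"yaw":0,"claw":-1}
    - {"x":0,"y":0,"z":0,"yaw":0,"claw":-1}
    - {"x":0,"y":0,"z":0,"yaw":0,"claw":-1}
    - {"x":-0.03,"y":0,"z":0,"yaw":0,"claw":-1}

```text
time_s: 23.65
ee_pos: [0.4611, -0.2846, 0.354]
orientation: [0.523, 0.498, 0.516, -0.46]
wrist_force: [1.3, -0.7, -0.3]
grip_width: 0.0851
```

```bash
python3 -c "
from h import *
st();crop('scene',(160,220),200,150,4,'s21.png')"
```

```text
t 23.65 tcp [ 0.4611 -0.2846  0.354 ] tip [ 0.4687 -0.2791  0.1812] F [ 1.3 -0.7 -0.3] tx [ 0.044  0.032 -0.999] yaw 0.079 w 0.0851
```

View pics/s21.png

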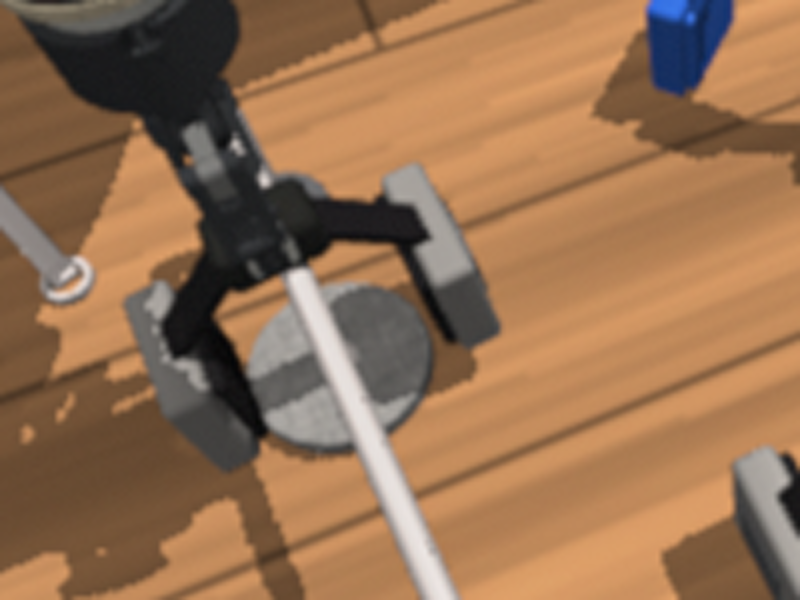

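The first defender hangs level. Next I'll go up and across to view the far one.

Request:
move_arm:
  rows:
    - {"x":-0.05,"y":0,"z":0,"yaw":0,"claw":-1}
    - {"x":-0.05,"y":0.01,"z":0,"yaw":0,"claw":-1}
    - {"x":0,"y":0.045,"z":-0.04,"yaw":0.02,"claw":-1}
    - {"x":0,"y":0.045,"z":-0.04,"yaw":0.02,"claw":-1}
    - {"x":0,"y":0.045,"z":-0.04,"yaw":0.02,"claw":-1}

```text
time_s: 24.32
ee_pos: [0.5963, -0.1612, 0.4769]
orientation: [0.511, 0.517, 0.493, -0.478]
wrist_force: [-0.2, -0.3, 0.8]
grip_width: 0.0849
```

```bash
python3 -c "
from h import *
st();plan([.67,-.06,.40],.014)
print(crop('top',(250,150),160,140,5,'t22.png'))
im=arm.read_camera('scene');cv2.imwrite('pics/s22.png',im[:,:,::-1])"
```

```text
t 24.32 tcp [ 0.5963 -0.1612  0.4769] tip [ 0.6063 -0.1575  0.3043] F [-0.2 -0.3  0.8] tx [ 0.058  0.021 -0.998] yaw 0.009 w 0.0849
t 24.32 n 3 tooly 0.009 dyaw_tool -0.005 d [ 0.0737  0.1012 -0.0769] tilt x [ 0.0577  0.0214 -0.9981] q6 -0.42
{'x': 0.0277, 'y': 0.0233, 'z': -0.0329, 'yaw': -0.0018}
{'x': 0.0277, 'y': 0.0234, 'z': -0.0329, 'yaw': -0.0018}
{'x': 0.0277, 'y': 0.0235, 'z': -0.0329, 'yaw': -0.0018}
(170, 80)
```

View pics/s22.png

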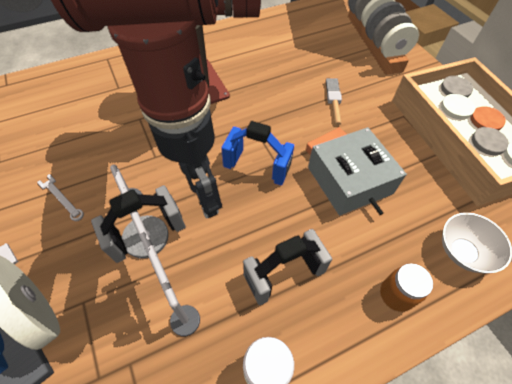

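Request:
move_arm:
  rows:
    - {"x":0.01,"y":0.03,"z":-0.03,"yaw":0,"claw":-1}
    - {"x":0.02,"y":0.03,"z":-0.03,"yaw":0,"claw":-1}
    - {"x":0.02,"y":0.03,"z":-0.03,"yaw":0,"claw":-1}
    - {"x":0.0,"y":0,"z":-0.01,"yaw":0,"claw":-1}
    - {"x":0,"y":0,"z":0,"yaw":0,"claw":-1}

```text
time_s: 25.05
ee_pos: [0.6919, -0.0531, 0.4326]
orientation: [0.513, 0.516, 0.494, -0.475]
wrist_force: [-1.1, -0.3, -0.2]
grip_width: 0.0853
```

```bash
python3 -c "
from h import *
st();im=arm.read_camera('wrist');cv2.imwrite('pics/w23.png',im[:,:,::-1])
def box(c,a):
    r=[]
    for z in (.154,.120):
        for sx in (-.018,.018):
            for sy in (-.028,.028):
                r.append(pj('wrist',[c[0]+np.cos(a)*sx-np.sin(a)*sy,c[1]+np.sin(a)*sx+np.cos(a)*sy,z]))
    r=np.array(r);return r.min(0).round(),r.max(0).round()
print(box((.693,-.015),.014))
pg([.693,-.015,.20],.014)"
```

```text
t 25.05 tcp [ 0.6919 -0.0531  0.4326] tip [ 0.7021 -0.0494  0.2599] F [-1.1 -0.3 -0.2] tx [ 0.059  0.022 -0.998] yaw 0.016 w 0.0853
(array([220., 121.]), array([263., 187.]))
t 25.1 n 2 tooly 0.015 dyaw_tool 0.001 d [-0.0078  0.0352 -0.0777] tilt x [ 0.0588  0.0218 -0.998 ] q6 -0.22
{'x': 0.0389, 'y': -0.0059, 'z': -0.0169, 'yaw': 0.0007}
{'x': 0.0389, 'y': -0.0059, 'z': -0.0169, 'yaw': 0.0007}
```

View pics/w23.png

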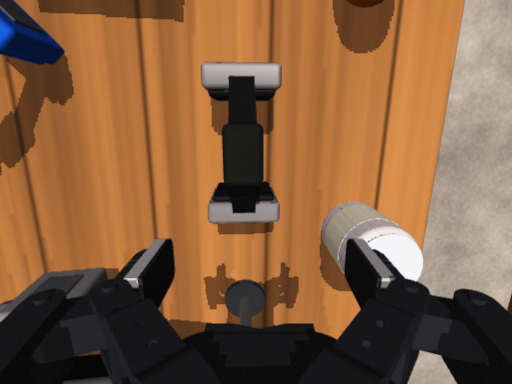

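Request:
move_arm:
  rows:
    - {"x":0.038,"y":-0.004,"z":-0.017,"yaw":0,"claw":-1}
    - {"x":0.035,"y":-0.004,"z":-0.017,"yaw":0,"claw":-1}
    - {"x":0,"y":0,"z":0,"yaw":0,"claw":-1}
    - {"x":0,"y":0,"z":0,"yaw":0,"claw":-1}
    - {"x":0,"y":0,"z":0,"yaw":0,"claw":-1}

```text
time_s: 25.72
ee_pos: [0.6871, -0.025, 0.3674]
orientation: [0.516, 0.519, 0.488, -0.476]
wrist_force: [-0.6, -0.5, -0.1]
grip_width: 0.0861
```

```bash
python3 -c "
from h import *
st();im=arm.read_camera('wrist');cv2.imwrite('pics/w24.png',im[:,:,::-1])
pg([.693,-.015,.138],.014)"
```

```text
t 25.73 tcp [ 0.6871 -0.025   0.3674] tip [ 0.6993 -0.022   0.1948] F [-0.6 -0.5 -0.1] tx [ 0.071  0.017 -0.997] yaw 0.009 w 0.0861
t 25.77 n 2 tooly 0.009 dyaw_tool -0.005 d [-0.0054  0.0075 -0.0753] tilt x [ 0.0716  0.0167 -0.9973] q6 -0.17
{'x': 0.0374, 'y': -0.0054, 'z': -0.0031, 'yaw': -0.0027}
{'x': 0.0374, 'y': -0.0054, 'z': -0.0032, 'yaw': -0.0027}
```

View pics/w24.png

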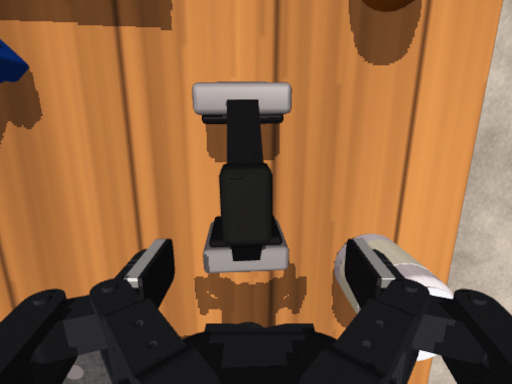

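```bash
python3 -c "
from h import *
for z in (0.,.1,.15): print(z,bp('top',(320,48),z),bp('top',(316,88),z), bp('top',(297,75),z))
print(tri(('top',(320,48)),('scene',(269,361))))"
```

```text
0.0 [ 0.91570736 -0.16227756  0.        ] [ 0.81975979 -0.15397521  0.        ] [ 0.84874477 -0.11089358  0.        ]
0.1 [ 0.86515332 -0.14664354  0.1       ] [ 0.77855165 -0.13914989  0.1       ] [ 0.80471331 -0.10026468  0.1       ]
0.15 [ 0.8398763  -0.13882653  0.15      ] [ 0.75794758 -0.13173723  0.15      ] [ 0.78269757 -0.09495023  0.15      ]
[ 0.85528191 -0.14340269  0.1196769 ]
```

Jar top is about (0.855,-0.143), well clear of the fingers. I'll descend and grip.

Request:
move_arm:
  rows:
    - {"x":0.035,"y":-0.006,"z":-0.004,"yaw":0,"claw":-1}
    - {"x":0.035,"y":-0.006,"z":-0.004,"yaw":0,"claw":-1}
    - {"x":0.005,"y":-0.002,"z":0,"yaw":0,"claw":-1}
    - {"x":0,"y":0,"z":0,"yaw":0,"claw":-1}
    - {"x":0,"y":0,"z":0,"yaw":0,"claw":1}

```text
time_s: 26.4
ee_pos: [0.6819, -0.0187, 0.3003]
orientation: [0.519, 0.523, 0.483, -0.473]
wrist_force: [-0.1, 0.5, -0.4]
grip_width: 0.0698
```

```bash
python3 -c "
from h import *
st();crop('scene',(290,250),160,120,5,'s25.png')
pg([.693,-.015,.138],.014)"
```

```text
t 26.4 tcp [ 0.6819 -0.0187  0.3003] tip [ 0.6968 -0.0164  0.1279] F [-0.1  0.5 -0.4] tx [ 0.086  0.014 -0.996] yaw 0.006 w 0.0698
t 26.45 n 1 tooly 0.006 dyaw_tool -0.008 d [-0.0025  0.0016 -0.0082] tilt x [ 0.0866  0.0137 -0.9961] q6 -0.17
{'x': 0.008, 'y': -0.0032, 'z': -0.0016, 'yaw': -0.0076}
```

View pics/s25.png

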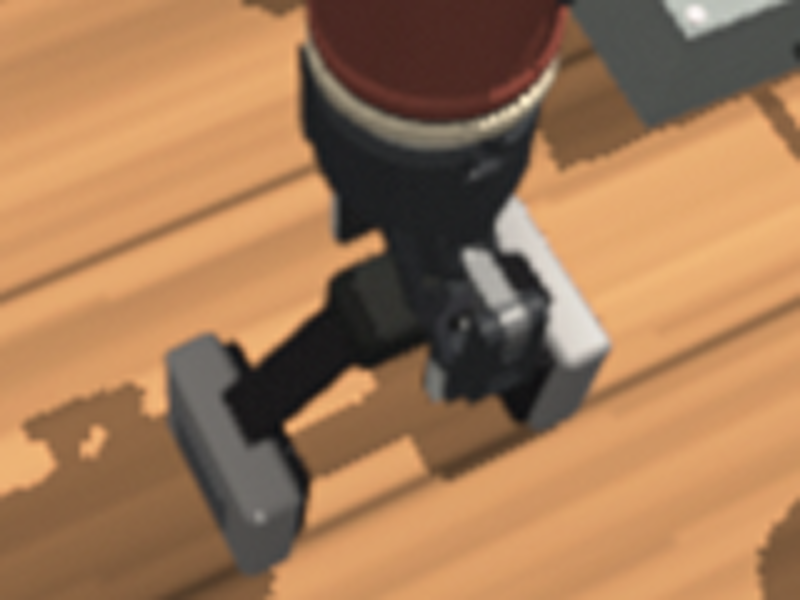

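Request:
move_arm:
  rows:
    - {"x":0.004,"y":-0.002,"z":0,"yaw":0,"claw":1}
    - {"x":0,"y":0,"z":0,"yaw":0,"claw":1}
    - {"x":0,"y":0,"z":0,"yaw":0,"claw":1}
    - {"x":0,"y":0,"z":0,"yaw":0,"claw":1}
    - {"x":0,"y":0,"z":0,"yaw":0,"claw":1}
  newtons: 50

```text
time_s: 27.08
ee_pos: [0.6808, -0.019, 0.2979]
orientation: [0.52, 0.523, 0.482, -0.472]
wrist_force: [0.2, 0.0, -0.6]
grip_width: 0.0362
```

```bash
python3 -c "
from h import *
st()"
```

```text
t 27.07 tcp [ 0.6808 -0.019   0.2979] tip [ 0.6962 -0.0167  0.1256] F [ 0.2  0.  -0.6] tx [ 0.089  0.013 -0.996] yaw 0.006 w 0.0362
```

Request:
move_arm:
  rows:
    - {"x":-0.05,"y":0.004,"z":0,"yaw":0,"claw":1}
    - {"x":-0.055,"y":0.004,"z":0,"yaw":0,"claw":1}
    - {"x":-0.055,"y":0.004,"z":0,"yaw":0,"claw":1}
    - {"x":-0.01,"y":0,"z":0,"yaw":-0.03,"claw":1}
    - {"x":0,"y":0,"z":0,"yaw":-0.03,"claw":1}

```text
time_s: 27.7
ee_pos: [0.677, -0.0209, 0.4675]
orientation: [0.534, 0.505, 0.5, -0.459]
wrist_force: [0.5, 0.4, -2.6]
grip_width: 0.0359
```

```bash
python3 -c "
from h import *
st()
c=np.array([.5235,-.271]);d=np.array([np.cos(.076),np.sin(.076)]);print(c+.06*d,c+.055*d)
pg([.583,-.268,.33],.076)
im=arm.read_camera('wrist');cv2.imwrite('pics/w26.png',im[:,:,::-1]);im=arm.read_camera('scene');cv2.imwrite('pics/s26.png',im[:,:,::-1])"
```

```text
t 27.7 tcp [ 0.677  -0.0209  0.4675] tip [ 0.6908 -0.0183  0.2951] F [ 0.5  0.4 -2.6] tx [ 0.08   0.015 -0.997] yaw 0.07 w 0.0359
[ 0.5833268  -0.26644439] [ 0.57834124 -0.26682402]
t 27.7 n 5 tooly 0.07 dyaw_tool -0.006 d [-0.1064 -0.2494  0.0169] tilt x [ 0.0798  0.0147 -0.9967] q6 -0.23
{'x': -0.0058, 'y': -0.0243, 'z': 0.0482, 'yaw': -0.0013}
{'x': -0.0058, 'y': -0.0244, 'z': 0.0482, 'yaw': -0.0013}
{'x': -0.0058, 'y': -0.0245, 'z': 0.0482, 'yaw': -0.0013}
{'x': -0.0058, 'y': -0.0245, 'z': 0.0481, 'yaw': -0.0013}
{'x': -0.0058, 'y': -0.0246, 'z': 0.0481, 'yaw': -0.0013}
```

View pics/w26.png

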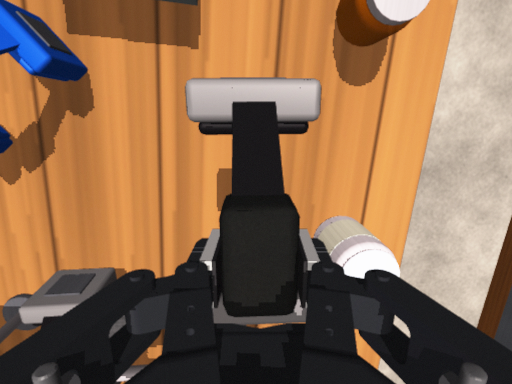

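View pics/s26.png

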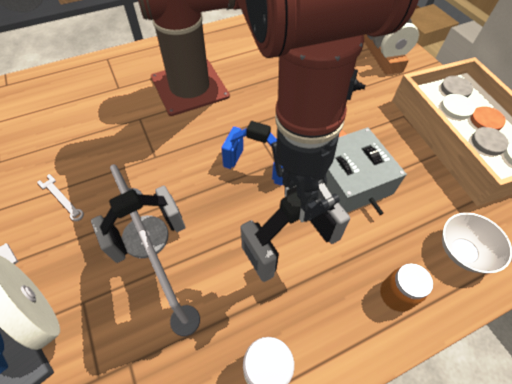

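Request:
move_arm:
  rows:
    - {"x":-0.018,"y":-0.02,"z":0.045,"yaw":0,"claw":1}
    - {"x":-0.01,"y":-0.024,"z":0.05,"yaw":0,"claw":1}
    - {"x":-0.005,"y":-0.024,"z":0.05,"yaw":0,"claw":1}
    - {"x":-0.005,"y":-0.024,"z":0.05,"yaw":0,"claw":1}
    - {"x":0,"y":-0.01,"z":0.04,"yaw":0,"claw":1}

```text
time_s: 28.42
ee_pos: [0.5869, -0.2654, 0.4786]
orientation: [0.527, 0.501, 0.509, -0.46]
wrist_force: [1.0, 1.1, -3.0]
grip_width: 0.0347
```

```bash
python3 -c "
from h import *
st()
pg([.588,-.269,.33],.076)"
```

```text
t 28.43 tcp [ 0.5869 -0.2654  0.4786] tip [ 0.5969 -0.2612  0.306 ] F [ 1.   1.1 -3. ] tx [ 0.058  0.024 -0.998] yaw 0.075 w 0.0347
t 28.43 n 1 tooly 0.075 dyaw_tool -0.001 d [-0.0078 -0.0074  0.0061] tilt x [ 0.0578  0.0242 -0.998 ] q6 -0.64
{'x': -0.0067, 'y': -0.008, 'z': 0.0067, 'yaw': -0.0014}
```

Request:
move_arm:
  rows:
    - {"x":0.0,"y":-0.007,"z":0.007,"yaw":0,"claw":1}
    - {"x":0.03,"y":-0.001,"z":0.001,"yaw":0,"claw":1}
    - {"x":0.03,"y":-0.001,"z":0.001,"yaw":0,"claw":1}
    - {"x":0.03,"y":-0.001,"z":0.001,"yaw":0,"claw":1}
    - {"x":0.01,"y":0,"z":0,"yaw":0,"claw":1}

```text
time_s: 29.05
ee_pos: [0.5802, -0.2743, 0.3647]
orientation: [0.521, 0.501, 0.513, -0.463]
wrist_force: [-0.2, 0.5, -1.8]
grip_width: 0.0351
```

```bash
python3 -c "
from h import *
st()
pg([.588,-.269,.167],.076);crop('scene',(170,230),200,150,4,'s28.png');crop('top',(385,215),200,220,2.7,'t28.png')"
```

```text
t 29.05 tcp [ 0.5802 -0.2743  0.3647] tip [ 0.5881 -0.2686  0.192 ] F [-0.2  0.5 -1.8] tx [ 0.045  0.033 -0.998] yaw 0.069 w 0.0351
t 29.05 n 1 tooly 0.069 dyaw_tool -0.007 d [ 0.0008  0.0002 -0.043 ] tilt x [ 0.0453  0.0329 -0.9984] q6 -0.66
{'x': 0.043, 'y': -0.0013, 'z': 0.0012, 'yaw': -0.0066}
```

View pics/s28.png

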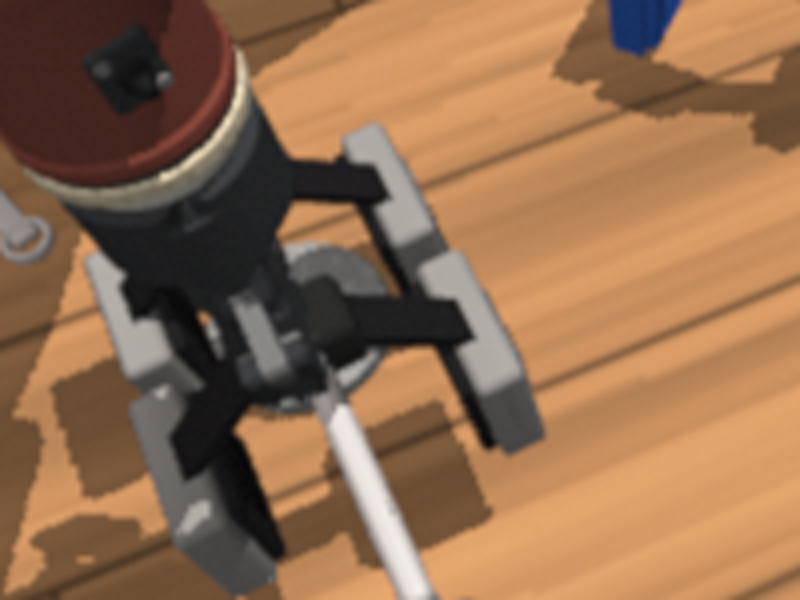

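View pics/t28.png

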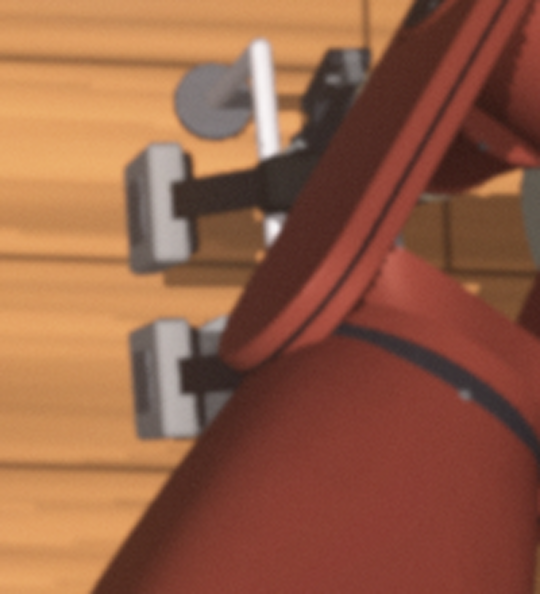

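Request:
move_arm:
  rows:
    - {"x":0.018,"y":0,"z":0.001,"yaw":0,"claw":1}
    - {"x":0.012,"y":0,"z":0,"yaw":0,"claw":1}
    - {"x":0.006,"y":0,"z":0,"yaw":0,"claw":1}
    - {"x":0.004,"y":0,"z":0,"yaw":0,"claw":1}
    - {"x":0.002,"y":0,"z":0,"yaw":0,"claw":1}

```text
time_s: 29.78
ee_pos: [0.5841, -0.2745, 0.3274]
orientation: [0.524, 0.502, 0.511, -0.462]
wrist_force: [-7.9, 3.4, 13.8]
grip_width: 0.0353
```

```bash
python3 -c "
from h import *
st();print(crop('scene',(170,230),200,150,4,'s29.png'))"
```

```text
t 29.77 tcp [ 0.5841 -0.2745  0.3274] tip [ 0.5931 -0.2695  0.1547] F [-7.9  3.4 13.8] tx [ 0.052  0.029 -0.998] yaw 0.071 w 0.0353
(70, 155)
```

View pics/s29.png

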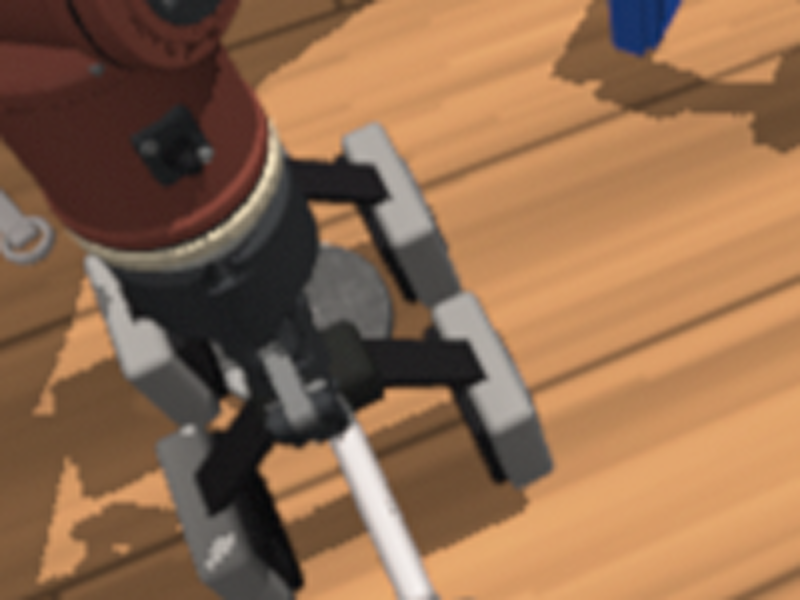

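Contact with the bar (14 N), so I'll let go and rise.

Request:
move_arm:
  rows:
    - {"x":-0.001,"y":0,"z":0,"yaw":0,"claw":-1}
    - {"x":0,"y":0,"z":0,"yaw":0,"claw":-1}
    - {"x":0,"y":0,"z":0,"yaw":0,"claw":-1}
    - {"x":0,"y":0,"z":0,"yaw":0,"claw":-1}
    - {"x":-0.03,"y":0,"z":0,"yaw":0,"claw":-1}

```text
time_s: 30.45
ee_pos: [0.5823, -0.2753, 0.3577]
orientation: [0.523, 0.502, 0.511, -0.462]
wrist_force: [0.1, -0.4, 0.3]
grip_width: 0.0853
```

Request:
move_arm:
  rows:
    - {"x":-0.05,"y":0,"z":0,"yaw":0,"claw":-1}
    - {"x":-0.05,"y":0,"z":0,"yaw":0,"claw":-1}
    - {"x":0,"y":-0.01,"z":-0.06,"yaw":0,"claw":-1}
    - {"x":0,"y":-0.01,"z":-0.06,"yaw":0.02,"claw":-1}
    - {"x":0,"y":-0.01,"z":-0.06,"yaw":0.02,"claw":1}

```text
time_s: 31.08
ee_pos: [0.5354, -0.1007, 0.466]
orientation: [0.513, 0.515, 0.498, -0.473]
wrist_force: [1.0, 0.7, 0.5]
grip_width: 0.0693
```

```bash
python3 -c "
from h import *
st();crop('scene',(150,230),200,150,4,'s30.png');crop('top',(385,215),200,220,2.7,'t30.png')"
```

```text
t 31.07 tcp [ 0.5354 -0.1007  0.466 ] tip [ 0.5452 -0.096   0.2933] F [1.  0.7 0.5] tx [ 0.057  0.027 -0.998] yaw 0.022 w 0.0693
```

View pics/s30.png

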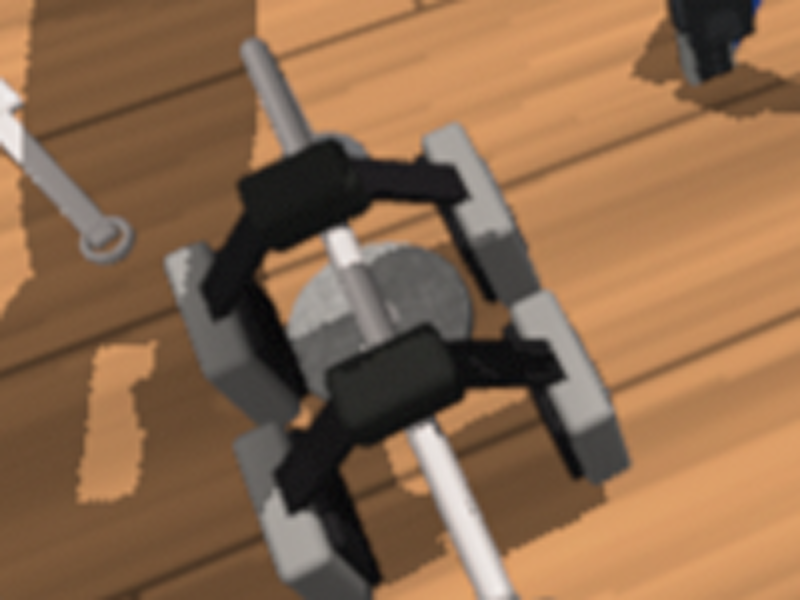

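View pics/t30.png

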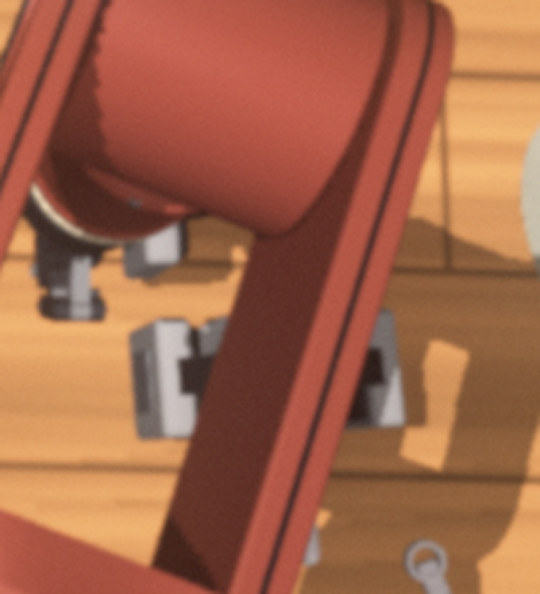

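Both defenders hang level over the bar, at crop (300,195) and (400,380). Next is the lamp wheel.

```bash
python3 -c "
from h import *
plan([.56,.19,.39],-.028)"
```

```text
t 31.18 n 5 tooly 0.028 dyaw_tool 0.056 d [ 0.025   0.2873 -0.0761] tilt x [ 0.0558  0.0292 -0.998 ] q6 -0.37
{'x': 0.0171, 'y': 0.0058, 'z': -0.0568, 'yaw': 0.0113}
{'x': 0.0171, 'y': 0.0051, 'z': -0.0569, 'yaw': 0.0113}
{'x': 0.0171, 'y': 0.0045, 'z': -0.057, 'yaw': 0.0113}
{'x': 0.0171, 'y': 0.0038, 'z': -0.057, 'yaw': 0.0113}
{'x': 0.0171, 'y': 0.0032, 'z': -0.0571, 'yaw': 0.0113}
```

Request:
move_arm:
  rows:
    - {"x":0.005,"y":0.005,"z":-0.057,"yaw":0.011,"claw":1}
    - {"x":0.005,"y":0.005,"z":-0.057,"yaw":0.011,"claw":1}
    - {"x":0.015,"y":0.005,"z":-0.057,"yaw":0.011,"claw":1}
    - {"x":0.02,"y":0.004,"z":-0.057,"yaw":0.011,"claw":1}
    - {"x":0.02,"y":0.003,"z":-0.05,"yaw":0.011,"claw":1}

```text
time_s: 31.8
ee_pos: [0.5615, 0.1851, 0.4114]
orientation: [0.5, 0.531, 0.482, -0.485]
wrist_force: [0.5, -0.2, -0.1]
grip_width: -0.0002
```

```bash
python3 -c "
from h import *
arm.read_camera('scene');st();im=arm.read_camera('wrist');cv2.imwrite('pics/w31.png',im[:,:,::-1]);st();im=arm.read_camera('scene');cv2.imwrite('pics/s31.png',im[:,:,::-1])
for v in (0,): print(pj('wrist',[.535,.2305,.102]),pj('wrist',[.537,.3145,.102]))"
```

```text
t 31.85 tcp [0.5606 0.1899 0.4081] tip [0.5709 0.1951 0.2355] F [-4.2  2.3 -1.9] tx [ 0.06   0.03  -0.998] yaw -0.033 w 0.0003
t 31.9 tcp [0.5605 0.1874 0.4087] tip [0.5707 0.1921 0.2361] F [-0.6 -1.4 -0. ] tx [ 0.059  0.027 -0.998] yaw -0.03 w -0.0
[211.44211597 147.95768845] [206.84395577  51.75530349]
```

View pics/w31.png

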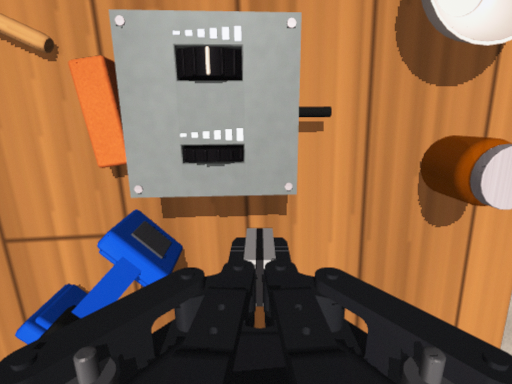

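View pics/s31.png

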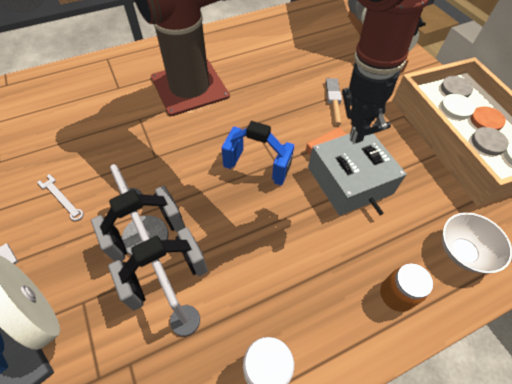

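```bash
python3 -c "
from h import *
to([.565,.228,.125])"
```

```text
tool shift [ 0.1125 -0.0141 -0.0348]
```

Request:
move_arm:
  rows:
    - {"x":0.02,"y":-0.006,"z":-0.033,"yaw":0,"claw":1}
    - {"x":0.045,"y":-0.004,"z":-0.002,"yaw":0,"claw":1}
    - {"x":0.045,"y":-0.003,"z":0,"yaw":0,"claw":1}
    - {"x":0,"y":0,"z":0,"yaw":0,"claw":1}
    - {"x":0,"y":0,"z":0,"yaw":0,"claw":1}

```text
time_s: 32.58
ee_pos: [0.5602, 0.2192, 0.3029]
orientation: [0.502, 0.532, 0.48, -0.485]
wrist_force: [0.1, 0.4, 0.5]
grip_width: -0.0
```

```bash
python3 -c "
from h import *
st();to([.563,.228,.0995]);lvl([-.055,.0015,0]);im=arm.read_camera('wrist');cv2.imwrite('pics/w32.png',im[:,:,::-1])"
```

```text
t 32.58 tcp [0.5602 0.2192 0.3029] tip [0.5722 0.2234 0.1303] F [0.1 0.4 0.5] tx [ 0.069  0.024 -0.997] yaw -0.035 w -0.0
tool shift [ 0.0302 -0.0114 -0.0034]
world [-0.055, 0.0015, 0] ->tool [-0.0038 -0.0549  0.0003]
```

View pics/w32.png

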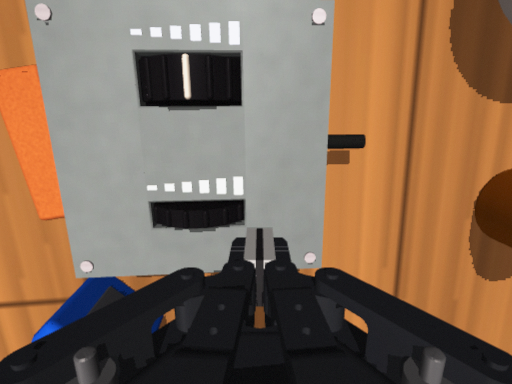

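```bash
python3 -c "
from h import *
print(bp('wrist',(198,202),.09),bp('wrist',(200,229),.1),bp('wrist',(152,215),.09),bp('wrist',(245,212),.09));print(bp('wrist',(186,76),.102))"
```

```text
[0.53512329 0.23796093 0.09      ] [0.53644404 0.22295981 0.1       ] [0.50468197 0.23076919 0.09      ] [0.5654411  0.22935628 0.09      ]
[0.53682877 0.3133253  0.102     ]
```

Request:
move_arm:
  rows:
    - {"x":0.02,"y":-0.009,"z":-0.006,"yaw":0,"claw":1}
    - {"x":0.01,"y":-0.003,"z":0,"yaw":0,"claw":1}
    - {"x":0,"y":0,"z":0,"yaw":0,"claw":1}
    - {"x":0,"y":0,"z":0,"yaw":0,"claw":1}
    - {"x":0,"y":0,"z":0,"yaw":0,"claw":1}

```text
time_s: 33.25
ee_pos: [0.5544, 0.2255, 0.2807]
orientation: [0.504, 0.536, 0.477, -0.481]
wrist_force: [-0.9, 0.2, -0.8]
grip_width: -0.0001
```

```bash
python3 -c "
from h import *
st();to([.563,.230,.0995]);lvl([-.055,.0015,0])"
```

```text
t 33.25 tcp [0.5544 0.2255 0.2807] tip [0.5687 0.2302 0.1084] F [-0.9  0.2 -0.8] tx [ 0.082  0.027 -0.996] yaw -0.037 w -0.0001
tool shift [ 0.0084 -0.0064  0.0007]
world [-0.055, 0.0015, 0] ->tool [-0.0045 -0.0548  0.0004]
```

Request:
move_arm:
  rows:
    - {"x":0.009,"y":-0.003,"z":0,"yaw":0,"claw":1}
    - {"x":0,"y":0,"z":0,"yaw":0,"claw":1}
    - {"x":-0.0045,"y":-0.055,"z":0,"yaw":0,"claw":1}
    - {"x":-0.015,"y":0,"z":0,"yaw":0,"claw":1}
    - {"x":0.004,"y":0.055,"z":0,"yaw":0,"claw":1}

```text
time_s: 33.88
ee_pos: [0.5487, 0.2256, 0.2866]
orientation: [0.505, 0.536, 0.477, -0.48]
wrist_force: [1.1, 0.2, 0.9]
grip_width: -0.0002
```

```bash
python3 -c "
from h import *
arm.read_camera('scene');st();to([.563,.230,.0995]);lvl([-.055,.0015,0])"
```

```text
t 33.92 tcp [0.5551 0.2243 0.2857] tip [0.5705 0.2288 0.1135] F [ 2.1 -2.1  2.1] tx [ 0.089  0.026 -0.996] yaw -0.038 w -0.0001
tool shift [ 0.0133 -0.0087 -0.0006]
world [-0.055, 0.0015, 0] ->tool [-0.0048 -0.0548  0.0004]
```

Request:
move_arm:
  rows:
    - {"x":0.0145,"y":-0.005,"z":0,"yaw":0,"claw":1}
    - {"x":0,"y":0,"z":0,"yaw":0,"claw":1}
    - {"x":-0.0045,"y":-0.055,"z":0,"yaw":0,"claw":1}
    - {"x":-0.015,"y":0,"z":0,"yaw":0,"claw":1}
    - {"x":0.004,"y":0.055,"z":0,"yaw":0,"claw":1}

```text
time_s: 34.55
ee_pos: [0.5486, 0.2247, 0.2879]
orientation: [0.507, 0.539, 0.474, -0.477]
wrist_force: [1.4, 0.9, 1.5]
grip_width: -0.0002
```

```bash
python3 -c "
from h import *
arm.read_camera('scene');st();to([.563,.230,.0995]);crop('scene',(355,165),160,120,5,'s34.png')"
```

```text
t 34.6 tcp [0.555  0.2234 0.2873] tip [0.5722 0.2278 0.1152] F [ 2.3 -2.1  2.7] tx [ 0.1    0.026 -0.995] yaw -0.039 w -0.0003
tool shift [ 0.0147 -0.0108 -0.0014]
```

View pics/s34.png

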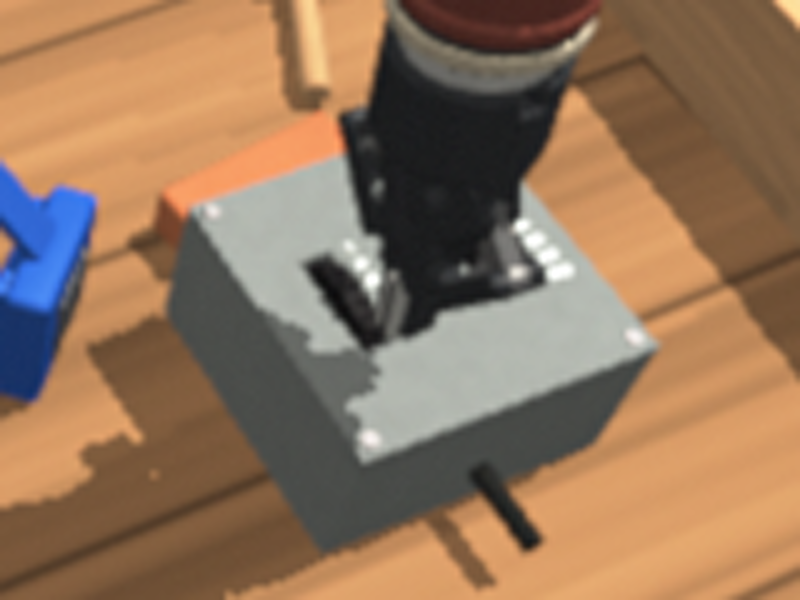

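Request:
move_arm:
  rows:
    - {"x":0.0155,"y":-0.008,"z":-0.002,"yaw":0,"claw":1}
    - {"x":0,"y":0,"z":0,"yaw":0,"claw":1}
    - {"x":-0.005,"y":-0.055,"z":0,"yaw":0,"claw":1}
    - {"x":-0.015,"y":0,"z":0,"yaw":0,"claw":1}
    - {"x":0.005,"y":0.05,"z":0,"yaw":0,"claw":1}

```text
time_s: 35.28
ee_pos: [0.5358, 0.2269, 0.2856]
orientation: [0.509, 0.54, 0.472, -0.476]
wrist_force: [1.3, 1.0, 1.3]
grip_width: -0.0001
```

```bash
python3 -c "
from h import *
arm.read_camera('scene');st();to([.563,.230,.0985]);crop('scene',(355,165),160,120,5,'s35.png')"
```

```text
t 35.33 tcp [0.5414 0.2257 0.2849] tip [0.5596 0.23   0.1129] F [ 2.1 -2.1  1.4] tx [ 0.105  0.025 -0.994] yaw -0.039 w -0.0001
tool shift [0.0147 0.0019 0.0003]
```

View pics/s35.png

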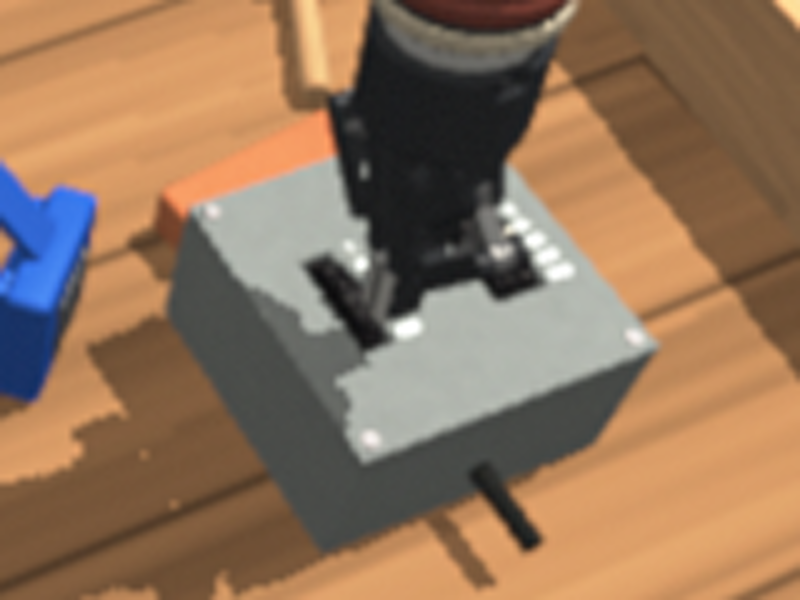

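Request:
move_arm:
  rows:
    - {"x":0.015,"y":0.004,"z":0,"yaw":0,"claw":1}
    - {"x":0,"y":0,"z":0,"yaw":0,"claw":1}
    - {"x":-0.0055,"y":-0.055,"z":0,"yaw":0,"claw":1}
    - {"x":-0.015,"y":-0.01,"z":0,"yaw":0,"claw":1}
    - {"x":-0.005,"y":-0.01,"z":0,"yaw":0,"claw":1}

```text
time_s: 36.0
ee_pos: [0.4678, 0.2284, 0.2888]
orientation: [0.51, 0.543, 0.469, -0.474]
wrist_force: [-0.5, 0.0, 0.8]
grip_width: 0.0002
```

```bash
python3 -c "
from h import *
arm.read_camera('scene');st();to([.563,.230,.0985]);crop('scene',(355,165),160,120,5,'s36.png')"
```

```text
t 36.05 tcp [0.4663 0.2284 0.2879] tip [0.4848 0.2328 0.116 ] F [-0.1  0.6 -1. ] tx [ 0.107  0.025 -0.994] yaw -0.04 w -0.0002
tool shift [0.0257 0.076  0.0004]
```

View pics/s36.png

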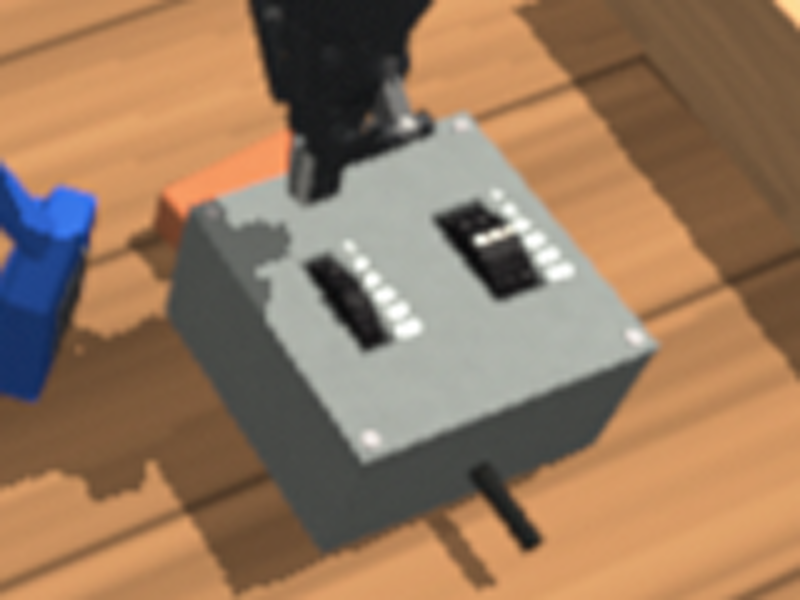

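Request:
move_arm:
  rows:
    - {"x":0.004,"y":0.045,"z":0,"yaw":0,"claw":1}
    - {"x":0.004,"y":0.034,"z":0,"yaw":0,"claw":1}
    - {"x":0.014,"y":0,"z":0,"yaw":0,"claw":1}
    - {"x":0,"y":0,"z":0,"yaw":0,"claw":1}
    - {"x":0,"y":0,"z":0,"yaw":0,"claw":1}

```text
time_s: 36.72
ee_pos: [0.548, 0.2257, 0.2699]
orientation: [0.509, 0.54, 0.471, -0.477]
wrist_force: [-0.2, 0.9, 0.1]
grip_width: -0.0
```

```bash
python3 -c "
from h import *
st();to([.563,.230,.0985]);lvl([-.055,.0015,0])"
```

```text
t 36.73 tcp [0.548  0.2257 0.2699] tip [0.5657 0.2298 0.0979] F [-0.2  0.9  0.1] tx [ 0.102  0.024 -0.994] yaw -0.039 w -0.0
tool shift [-0.0009 -0.0026 -0.0001]
world [-0.055, 0.0015, 0] ->tool [-0.0056 -0.0547  0.0005]
```

Request:
move_arm:
  rows:
    - {"x":-0.0055,"y":-0.055,"z":0,"yaw":0,"claw":1}
    - {"x":-0.015,"y":-0.01,"z":0,"yaw":0,"claw":1}
    - {"x":-0.005,"y":-0.01,"z":0,"yaw":0,"claw":1}
    - {"x":0,"y":0,"z":0,"yaw":0,"claw":1}
    - {"x":0,"y":0,"z":0,"yaw":0,"claw":1}

```text
time_s: 37.35
ee_pos: [0.4691, 0.2282, 0.2899]
orientation: [0.511, 0.542, 0.469, -0.474]
wrist_force: [0.3, -0.0, 0.0]
grip_width: -0.0004
```

```bash
python3 -c "
from h import *
st();to([.565,.230,.116]);crop('scene',(355,165),160,120,5,'s37.png')"
```

```text
t 37.35 tcp [0.4691 0.2282 0.2899] tip [0.4881 0.2325 0.118 ] F [ 0.3 -0.   0. ] tx [ 0.11   0.025 -0.994] yaw -0.038 w -0.0004
tool shift [ 0.0103  0.0762 -0.0001]
```

View pics/s37.png

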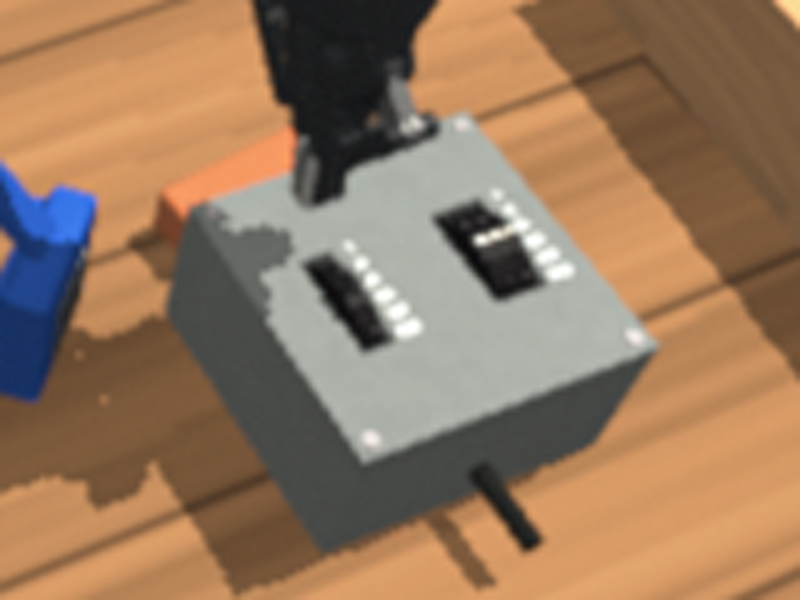

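Request:
move_arm:
  rows:
    - {"x":0.005,"y":0.045,"z":0,"yaw":0,"claw":1}
    - {"x":0.004,"y":0.032,"z":0,"yaw":0,"claw":1}
    - {"x":0.017,"y":0,"z":0,"yaw":0,"claw":1}
    - {"x":0,"y":0,"z":0,"yaw":0,"claw":1}
    - {"x":-0.003,"y":-0.03,"z":0,"yaw":0,"claw":1}

```text
time_s: 38.02
ee_pos: [0.5236, 0.2264, 0.2716]
orientation: [0.512, 0.544, 0.467, -0.472]
wrist_force: [10.2, -6.3, 26.5]
grip_width: -0.0001
```

```bash
python3 -c "
from h import *
st()"
```

```text
t 38.02 tcp [0.5236 0.2264 0.2716] tip [0.5439 0.2307 0.0999] F [10.2 -6.3 26.5] tx [ 0.117  0.025 -0.993] yaw -0.039 w -0.0001
```

Request:
move_arm:
  rows:
    - {"x":-0.003,"y":-0.03,"z":0,"yaw":0,"claw":1}
    - {"x":-0.015,"y":-0.01,"z":0,"yaw":0,"claw":1}
    - {"x":-0.005,"y":-0.01,"z":0,"yaw":0,"claw":1}
    - {"x":0,"y":0,"z":0,"yaw":0,"claw":1}
    - {"x":0,"y":0,"z":0,"yaw":0,"claw":1}

```text
time_s: 38.65
ee_pos: [0.4667, 0.2281, 0.2897]
orientation: [0.513, 0.545, 0.467, -0.471]
wrist_force: [0.6, -0.1, -0.4]
grip_width: -0.0
```

```bash
python3 -c "
from h import *
st();to([.565,.230,.116]);crop('scene',(355,165),160,120,5,'s38.png')"
```

```text
t 38.65 tcp [0.4667 0.2281 0.2897] tip [0.4873 0.2325 0.118 ] F [ 0.6 -0.1 -0.4] tx [ 0.119  0.025 -0.993] yaw -0.037 w -0.0
tool shift [ 0.0112  0.0769 -0.0001]
```

View pics/s38.png

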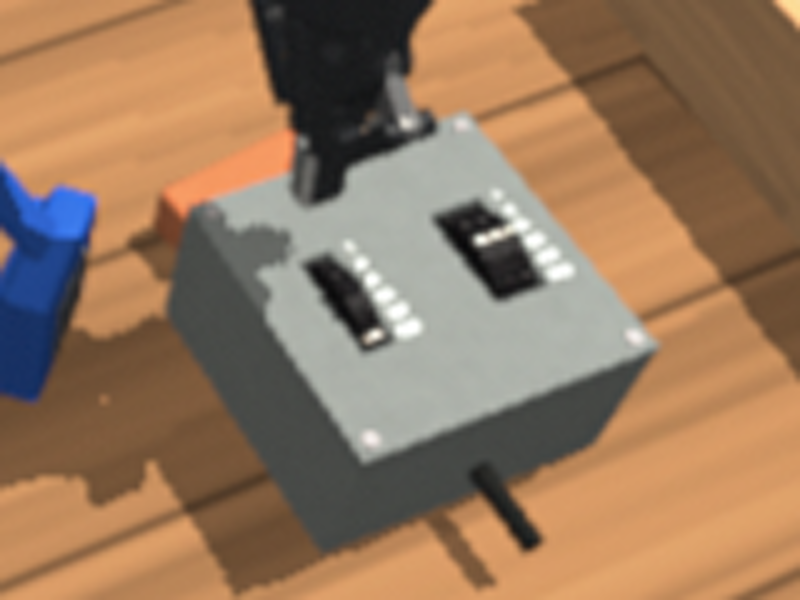

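The lamp wheel's white rib now shows at the back end, crop (373,335), roughly 0.7 rad from the stop. I'll do another stroke.

Request:
move_arm:
  rows:
    - {"x":0.005,"y":0.045,"z":0,"yaw":0,"claw":1}
    - {"x":0.005,"y":0.032,"z":0,"yaw":0,"claw":1}
    - {"x":0.0165,"y":0,"z":0,"yaw":0,"claw":1}
    - {"x":0,"y":0,"z":0,"yaw":0,"claw":1}
    - {"x":-0.006,"y":-0.055,"z":0,"yaw":0,"claw":1}

```text
time_s: 39.33
ee_pos: [0.4977, 0.2272, 0.2722]
orientation: [0.515, 0.548, 0.464, -0.469]
wrist_force: [4.3, 0.8, 2.9]
grip_width: -0.0002
```

Request:
move_arm:
  rows:
    - {"x":-0.015,"y":-0.01,"z":0,"yaw":0,"claw":1}
    - {"x":-0.005,"y":-0.01,"z":0,"yaw":0,"claw":1}
    - {"x":0,"y":0,"z":0,"yaw":0,"claw":1}
    - {"x":0,"y":0,"z":0,"yaw":0,"claw":1}
    - {"x":0,"y":0,"z":0,"yaw":0,"claw":1}

```text
time_s: 39.95
ee_pos: [0.4693, 0.2275, 0.287]
orientation: [0.514, 0.545, 0.466, -0.47]
wrist_force: [0.2, -0.0, 0.4]
grip_width: -0.0003
```

```bash
python3 -c "
from h import *
st();to([.565,.230,.116]);crop('scene',(355,165),160,120,5,'s39.png')"
```

```text
t 39.95 tcp [0.4693 0.2275 0.287 ] tip [0.4906 0.2316 0.1153] F [ 0.2 -0.   0.4] tx [ 0.123  0.024 -0.992] yaw -0.037 w -0.0003
tool shift [ 0.0085  0.074  -0.0009]
```

View pics/s39.png

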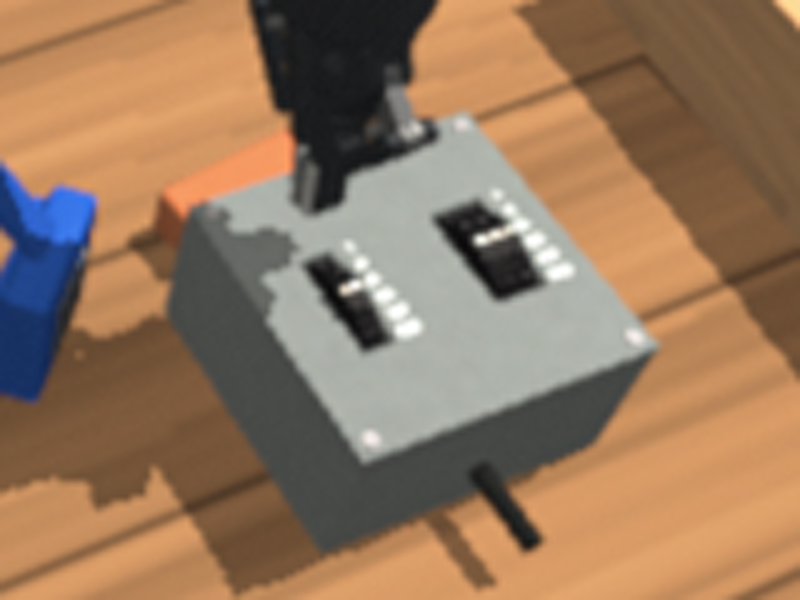

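Request:
move_arm:
  rows:
    - {"x":0.005,"y":0.045,"z":0,"yaw":0,"claw":1}
    - {"x":0.004,"y":0.028,"z":0,"yaw":0,"claw":1}
    - {"x":0.015,"y":0,"z":0,"yaw":0,"claw":1}
    - {"x":0,"y":0,"z":0,"yaw":0,"claw":1}
    - {"x":-0.003,"y":-0.028,"z":0,"yaw":0,"claw":1}

```text
time_s: 40.62
ee_pos: [0.5232, 0.2256, 0.2713]
orientation: [0.518, 0.55, 0.461, -0.466]
wrist_force: [13.9, 1.6, 10.6]
grip_width: 0.0003
```

```bash
python3 -c "
from h import *
st()"
```

```text
t 40.62 tcp [0.5232 0.2256 0.2713] tip [0.5475 0.2299 0.1001] F [13.9  1.6 10.6] tx [ 0.141  0.025 -0.99 ] yaw -0.038 w 0.0003
```

Request:
move_arm:
  rows:
    - {"x":-0.03,"y":-0.0,"z":0,"yaw":0,"claw":1}
    - {"x":-0.05,"y":0.02,"z":0.03,"yaw":0,"claw":1}
    - {"x":-0.01,"y":0.03,"z":0.05,"yaw":0,"claw":1}
    - {"x":0,"y":0,"z":0,"yaw":0,"claw":1}
    - {"x":0,"y":0,"z":0,"yaw":0,"claw":1}

```text
time_s: 41.25
ee_pos: [0.5527, 0.1412, 0.3665]
orientation: [0.519, 0.548, 0.463, -0.465]
wrist_force: [-0.9, -0.3, -0.1]
grip_width: -0.0002
```

```bash
python3 -c "
from h import *
st();im=arm.read_camera('wrist');cv2.imwrite('pics/w40.png',cv2.resize(im[0:230,60:380,::-1],None,fx=2.5,fy=2.5,interpolation=2));im=arm.read_camera('scene');cv2.imwrite('pics/s40.png',im[:,:,::-1]);crop('scene',(150,230),200,150,4,'s40r.png')
for v in (-.1,0,.1,.2):
    for c in ([.5372,.3135],[.535,.230]):
        print(v,((pj('wrist',[c[0]+.038*np.sin(v),c[1],.064+.038*np.cos(v)])-[60,0])*2.5).round())"
```

```text
t 41.25 tcp [0.5527 0.1412 0.3665] tip [0.5767 0.1454 0.1952] F [-0.9 -0.3 -0.1] tx [ 0.138  0.025 -0.99 ] yaw -0.034 w -0.0002
-0.1 [276. -78.]
-0.1 [299. 242.]
0 [290. -78.]
0 [311. 242.]
0.1 [304. -78.]
0.1 [324. 241.]
0.2 [319. -76.]
0.2 [337. 241.]
```

View pics/w40.png

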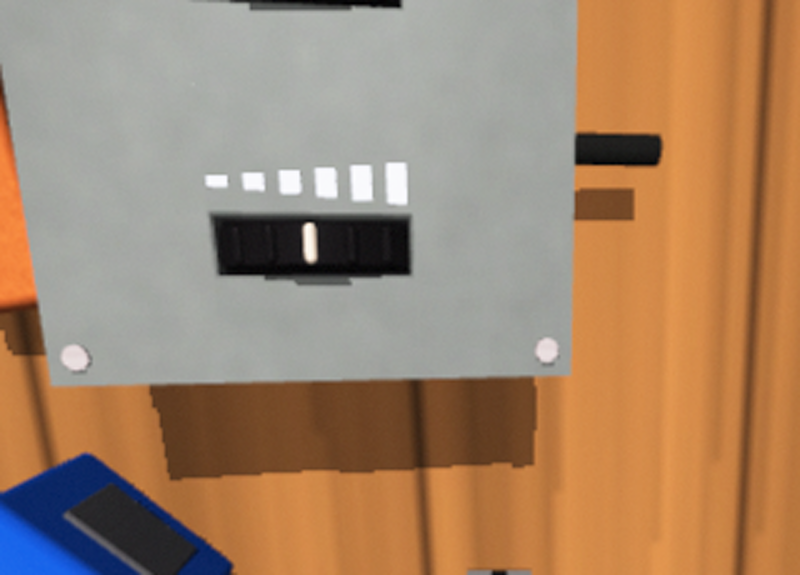

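View pics/s40.png

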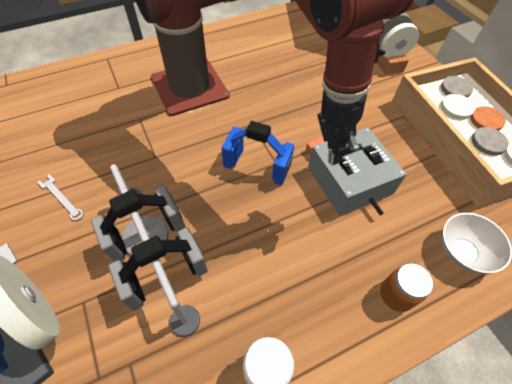

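View pics/s40r.png

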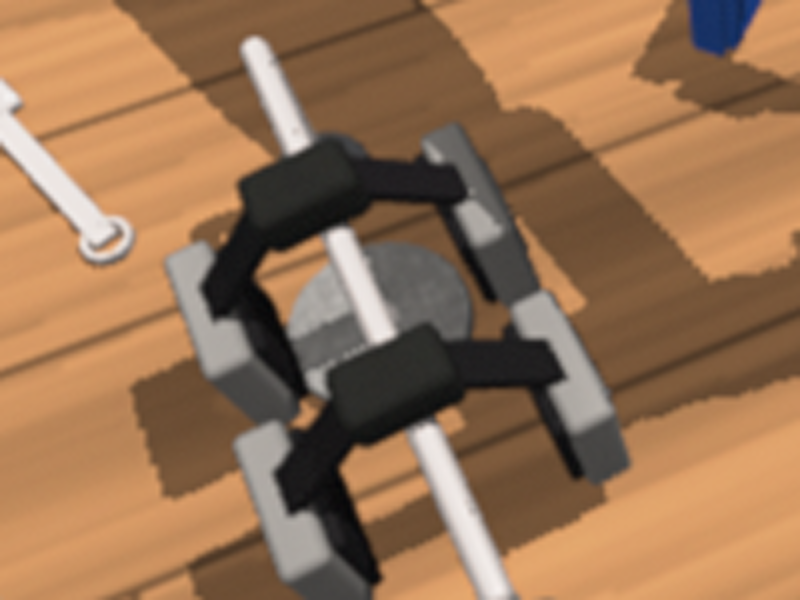

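The lamp rib sits at crop (310,243), where 311 is predicted at the stop. The last stroke met 14 N of resistance. Both defenders hang level and untouched, so I'm handing in.

```bash
python3 -c "
from h import *
print(arm.job_done());st()"
```

```text
the job is handed in; nothing more can be done
None
the job is handed in; nothing more can be done
```

The polishing station is closed down in the order asked, and the job is handed in after about 41 s; no verdict was reported.

- **Speed wheel:** I rolled the wide thumbwheel to its stop first. A further push met 18 N along the rim and the white rib stayed at the top. My first reading of it ranged from about 0 to 0.15 rad depending on the camera; a closer wrist-camera view later put it at about 0.
- **Ear defenders:** Only two were present (grey), and both hang on the bar about 12 cm apart, level and released. I left the blue look-alike alone.
- **Lamp wheel:** I rolled the narrow thumbwheel to its stop last. Its rib sits at the predicted stop position to within a pixel or so, and a last push met 14 N along the rim.
- **Felt disc and polishing bar:** I never touched them.

The tool tilted by up to about 10° while I dragged the wheels. Before gripping the defenders I straightened it by pressing the closed fingertips against the fixed console's front face. That push peaked at a wrist force of about 65 N, under the 120 N limit.

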